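# Put washed copper links in the covered dish and hang the boards to dry

## Task

The parts are back from the wash: put every copper link lying on the tray's grate into the round dark steel dish, raising the dish's pale clear lid by its orange tab, tab edge first while the opposite edge still rests on the rim, then lifting it only just clear (kept low and right way up, never more than a hand's breadth above the bench), laying it on the white pad while you load, and setting it back centred and fully down over the links. Hang each circuit board that stands in the rack on the drying rail: hook its hanger on at the rail's open right-hand end, slide it along under the keeper strip to the band of its own colour (blue to blue, yellow to yellow) and let it hang there. Leave the bottle and the solder spool where they are.

Things in the scene. Friction and masses are not known exactly. Their poses are not given: they have to be found in the camera images.
- dish: Round shallow dark steel dish, fixed to the bench. Outer radius 79 mm, inner radius 76 mm, 28 mm high, inner floor 4 mm above its underside. Origin: centre of its underside; z up. Dish and pad may have swapped places.
- lid: Loose pale clear lid, 150 g: plate of radius 86 mm, 4 mm thick, skirt 10 mm down from its underside (inner radius 83 mm: 4 mm play round the dish). Origin: centre of the plate's underside, which rests on the dish's rim (28 mm above the bench); lying on the pad it is 14 mm above the bench. z up. Its orange tab stands on the edge towards lid -y, to the robot's right within 0.5 rad at the start.
- lid_tab (a point): Middle of the lid's upright orange tab, 81 mm from the lid's axis (lid -y) and 19 mm above the lid's origin. The tab is 10 mm thick along the lid's y (radially; pinch it across this), 36 mm wide along the lid's x, and rises 30 mm above the top of the plate.
- lid_heel (a point): Point of the lid's edge opposite the tab, 84 mm from the axis (lid +y), at the height of the plate's underside: the edge that stays on the rim while the tab is raised.
- pad: White square pad, 190 x 190 x 4 mm, fixed to the bench; the lid's resting place. Origin: centre of its underside.
- link_0: Copper link (bar with a tinned, drilled spot at each end), 64 mm long (its x), 16 mm wide (its y; pinch across this), 12 mm high, 100 g, loose. Origin: centre of its underside. It starts on the steel grate that fills the black tray on the right (grate top 26 mm above the bench, level with the tray's rim). May be absent.
- link_1: Copper link (bar with a tinned, drilled spot at each end), 64 mm long (its x), 16 mm wide (its y; pinch across this), 12 mm high, 100 g, loose. Origin: centre of its underside. It starts on the steel grate that fills the black tray on the right (grate top 26 mm above the bench, level with the tray's rim). May be absent.
- link_2: Copper link (bar with a tinned, drilled spot at each end), 64 mm long (its x), 16 mm wide (its y; pinch across this), 12 mm high, 100 g, loose. Origin: centre of its underside. It starts on the steel grate that fills the black tray on the right (grate top 26 mm above the bench, level with the tray's rim). May be absent.
- hanger_blue: Blue rigid hanger clamped on top of a green circuit board (120 mm wide, 13 thick, 90 high), 110 g, one loose body, flat in its own x-z plane. Origin: middle of the board's lower edge, z up. The board reaches from x -58 to +63 mm; clamp bar: x -41 to 49, y +-9, z 84 to 96 mm. It starts on edge in the rack, origin 34 mm above the bench, x away from the robot. May be absent.
- hanger_yellow: Yellow rigid hanger clamped on top of a green circuit board (120 mm wide, 13 thick, 90 high), 110 g, one loose body, flat in its own x-z plane. Origin: middle of the board's lower edge, z up. The board reaches from x -58 to +63 mm; clamp bar: x -41 to 49, y +-9, z 84 to 96 mm. It starts on edge in the rack, origin 34 mm above the bench, x away from the robot. May be absent.
- hanger_blue_hook (a point): Seat of the blue hanger's hook: the point that lies on the rail's axis when it hangs, 122 mm above the hanger's origin. About it, in hanger axes, the hook is 8 mm thick: stem x -18 to -8 mm; arch from 5 to 14 mm above it; tip x 8 to 17 mm, reaching down to 3 mm below it. So the mouth opens towards +x, between the tip (-3) and the clamp bar (-26 mm).
- hanger_yellow_hook (a point): Seat of the yellow hanger's hook: the point that lies on the rail's axis when it hangs, 122 mm above the hanger's origin. About it, in hanger axes, the hook is 8 mm thick: stem x -18 to -8 mm; arch from 5 to 14 mm above it; tip x 8 to 17 mm, reaching down to 3 mm below it. So the mouth opens towards +x, between the tip (-3) and the clamp bar (-26 mm).
- hanger_blue_ear (a point): Middle of the blue hanger's grip ear above the stem (x -16 mm and z +29 mm from the hook point): 8 mm thick along the hanger's y (pinch it across this), 24 mm wide along x, from 14 to 44 mm above the hook point.
- hanger_yellow_ear (a point): Middle of the yellow hanger's grip ear above the stem (x -16 mm and z +29 mm from the hook point): 8 mm thick along the hanger's y (pinch it across this), 24 mm wide along x, from 14 to 44 mm above the hook point.
- rack: Grey rack, 138 x 104 mm, fixed on the grate, holding up to two boards on edge 56 mm apart between wire pins that rise 55 mm above the rack's underside; boards lift straight out, by 60 mm or more; then draw one towards the robot, clear of its neighbour (ears reach 200 mm above the bench), before moving it sideways. Origin: centre of its underside.
- dry_rail: Drying-rail stand, fixed: base 90 x 344 x 8 mm, posts of radius 7 mm at its y -160 and +160 mm, between them along y a steel rod of radius 5 mm, axis 180 mm above the bench. Origin: centre of the base's underside; x away from the robot, y to its left (within 0.1 rad). A keeper strip (x 10 to 18 mm, 19 to 25 mm above the rod's axis) runs from y -58 mm to the left post.
- rail_load (a point): On the rod's axis, middle of the open right-hand end (stand y -105 mm). Under the keeper a hanger slides but rises only 5 mm, so hangers are hooked on only here (stand y -150 to -65 mm): bring one from the robot's side, mouth forward, raised so that the rod passes between tip and clamp bar, move it on until its hook point is over the rod, then lower it. It cannot pass another hanger.
- mark_blue (a point): Point on the rod's axis at the middle of the blue band (stand y +90 mm), 14 mm wide, the one farther from the open end; the band is repeated on the keeper strip.
- mark_yellow (a point): Point on the rod's axis at the middle of the yellow band (stand y +5 mm), 14 mm wide, the one nearer the open end; the band is repeated on the keeper strip.
- ipa_dispenser: White bottle with a blue cap, 67 mm wide, 128 mm high; a bystander. Origin: centre of its underside.
- solder_spool: Black spool of bright solder wire standing on its flange, 70 mm wide, 40 mm high; a bystander. Origin: centre of its underside.

How it is judged:
On the way, in this order (a step that is already met when the one before it is completed fails the run):
1. the lid's tab edge is raised 10 mm or more while the opposite edge still rests on the dish (raised less than 4 mm) (z of lid_tab in the frame of dish above 0.057 m and z of lid_heel in the frame of dish below 0.032 m and horizontal distance between lid and dish below 0.02 m), for 0.1 s.
2. the lid lies flat on the white pad, let go (its middle within 45 mm of the pad's) (horizontal distance between lid and pad below 0.045 m and height (world z) of lid below 0.019 m and angle between lid's own z axis and vertical below 0.08 rad and contact force between the fingers and lid below 0.1 N), for 0.2 s.
3. all copper links lie in the dish, let go (horizontal distance between each of link_0, link_1, link_2 and dish below 0.066 m and height (world z) of each of link_0, link_1, link_2 below 0.026 m and linear speed of each of link_0, link_1, link_2 below 0.05 m/s and contact force between the fingers and link_0 below 0.1 N and contact force between the fingers and link_1 below 0.1 N and contact force between the fingers and link_2 below 0.1 N), for 0.2 s.
At the end, for the whole second after the job is handed in: All copper links lie in the dish; the lid lies level and fully down on it, centred within 5 mm, at rest; each board hangs still on the drying rail with its hook within 15 mm of the middle of the band of its colour (horizontal distance between lid and dish below 0.005 m and z of lid in the frame of dish between 0.025 and 0.031 m and angle between lid's own z axis and vertical below 0.03 rad and linear speed of lid below 0.03 m/s and horizontal distance between each of link_0, link_1, link_2 and dish below 0.066 m and height (world z) of each of link_0, link_1, link_2 below 0.026 m and linear speed of each of link_0, link_1, link_2, hanger_blue, hanger_yellow below 0.05 m/s and distance between hanger_blue_hook and mark_blue below 0.015 m and distance between hanger_yellow_hook and mark_yellow below 0.015 m); the robot touches nothing.
It fails at once if the lid is raised more than 100 mm above the bench (height (world z) of lid above 0.1 m).
It fails at once if the lid is tipped over (more than 0.5 rad) (angle between lid's own z axis and vertical above 0.5 rad).
It fails at once if the bottle is displaced by more than 30 mm (distance of ipa_dispenser from where it was at the start of the episode above 0.03 m).
It fails at once if the spool is displaced by more than 30 mm (distance of solder_spool from where it was at the start of the episode above 0.03 m).
Of hanger_blue, hanger_yellow only 1 to 2 are there at a start; the rules pass over those that are not, and their reading is None.
Of link_0, link_1, link_2 only 2 to 3 are there at a start; the rules pass over those that are not, and their reading is None.
At some moment in a run one of link_0, link_1, link_2 may be knocked a few centimetres aside while the robot is not near it.
It also fails if it takes over 210 s, if anything falls off the work surface, if the arm or the gripper's body presses on something with over 40 N, if the wrist force passes 120 N, or if a joint passes its speed limit or range.

## Robot

A 7-joint arm with a two-finger parallel gripper is mounted at the origin on a cart in front of the work surface, level with it; the furniture and walls round the work are solid. World frame = base frame: x ahead of the robot, y to its left, z up, the work surface at z = 0. Lengths are in m, angles in rad, forces in N, time in s.
With the tool pointing down it reaches from about 0.4 to 0.85 m from the base axis. Payload 10.4 kg.
Tool frame: the origin (TCP) lies midway between the tips of the shut fingers; the grasp point (between the pads) lies 19 mm behind it; z points along the fingers, y is the line along which they close (so a half turn about z gives the same grasp; the last joint's range is limited). The gripper opens to 87 mm and grips with 3 to 60 N. Pads are 19 mm wide; open, the fingers measure 117 mm over their backs; the gripper's body (75 mm by 190 mm) begins 51 mm behind the grasp point.
Start: joints at [-1.16, 0.332, -0.065, 1.46, 0.022, 1.35, -0.088], TCP at [0.263, 0.567, 0.223] pointing down, gripper open.
Joint ranges: [-2.6, 2.6], [-0.5, 2.12], [-1.47, 1.34], [0.16, 2.42], [-1.27, 4.41], [0.06, 2.06], [-2.6, 2.6]. Speed limits (rad/s): [2.22, 2.22, 2.79, 2.79, 3.14, 3.14, 3.14].

## Interface

Orientations are given as a unit quaternion [x, y, z, w].
In Python, from bench import r gives the robot as it stands.
- The arm moves only by the tool arm_command, never from a script. Its arguments are lists of equal length, an entry for each row: "xyz": the shift along the world's x, y, z in m, a list of three; "rot": the turn, a rotation vector about the world's x, y, z in rad, a list of three. In form: {"xyz": [[tx, ty, tz], ...], "rot": [[ax, ay, az], ...]}. A call has 1 to 20 rows; each row is the pose to reach, as a shift and turn from the pose commanded when the call began; what a row does not reach only later rows make up. A row lasts 1/12 s, in which the tool goes at most 41.7 mm and 7.16 degrees, less where a joint would pass 70% of its speed; a pose out of reach is approached as far as the arm can. A call with a gripper value outside its range is refused whole. "grip" is the opening, from 0 (shut) to 1 (fully open), set as the call begins (left out, the last holds). The fingers move at their own pace and stop on an object; "squeeze" is the grip in N (left out, the last holds). Time passes only in rows, so rows that repeat a pose let the fingers close. It gives the time, the measured TCP pose, the force, the opening and the grip force at its end, in the units of the state.
- r.read_state(): the state, without advancing time (a new reading comes with each control period).
- r.camera(name): name is "scene" or "top" or "wrist"; returns the picture (480x640x3 uint8, red, green, blue); there is no depth.
- r.camera_model(name): a dict with "fx", "fy", "cx", "cy" (pixels), "k1" (the pictures are not rectified: a ray, as slopes to the right and down, at radius r is drawn at 1 + k1 r^2 times it, then the intrinsics apply), "T" (4x4, takes a point from camera to world coordinates). Camera axes: x right, y up, looking along -z (the intrinsics and any distortion apply to the point x, -y, -z); pixel columns grow to the right and rows downward; lengths in m; the calibration is good to about 2 mm. A picture is of the moment at which its call begins: read the wrist's pose just before it. camera_model takes no time and is no camera call; for the wrist camera it gives the pose at the moment of the call.
- r.close_job(): hands the job in; it is judged then, once.
Trained networks look in the newest picture that a camera, given by its name, has taken for a name from the list of things; names that differ only in an ending like _2 or _b are one class to them, and where a whole thing is asked for, a point or a joint stands for the part that bears it (a point fixed in the world has none). Each returns a list of dicts, best first, with "conf" (0 to 1); they miss things now and then, are a little off and sometimes report something else, mostly with a low value. They report only what shows in the picture. A call takes as long as a camera call.
- r.look_for(label, camera): "at" ([x, y, z] in m, in the coordinates of the camera as it stood for that picture, good to about 4 mm: the middle of the surface that is visible of it).
- r.spot_point(label, camera): "at" ([x, y, z] in m, in the coordinates of the camera as it stood for that picture, good to about 4 mm: a listed point, or the origin of a listed thing).
The state is a dict: "time": time; "joint_positions": joint angles; "joint_vel": joint speeds; "joint_torque": joint torques, N m; "ee_pos": TCP position; "eef_rot": TCP orientation; "ft_force": force on the tool from outside, world axes, zero at the start; "torque": the same for the moment, N m; "width": finger opening in m; "grip_force": force on a finger pad.
Only numpy, scipy, OpenCV 4.12 (cv2) and the standard library are available. Lean on these libraries where they do the work, as an engineer would, in place of code of your own. Each camera call takes 0.05 s, during which the arm holds its last target. There are 200 camera calls.

## Working session

There is one attempt and no reset: what is moved stays moved. The work goes in short steps, Python scripts to look and compute and a tool call to move; the robot and the scene stay as the last step left them, time stands still between calls to the robot, and variables do not carry over. Pictures are saved under pics/ and viewed, at most 14 in all, crops included, and the job is handed in when it is done.

Besides the shell and the picture viewer there is one more tool, called after "Request:" in YAML: its name, and indented under it one key for each argument. arm_command: Moves the arm, as the interface text tells. Its arguments: {"type":"object","properties":{"xyz":{"type":"array"},"rot":{"type":"array"},"grip":{"type":"number"},"squeeze":{"type":"number"}},"required":["xyz","rot"]}

```bash
ls; mkdir -p pics
cat > h.py <<'E'
import numpy as np, cv2
from bench import r
from scipy.spatial.transform import Rotation as R
def w(cam,at,T=None):
    T=np.array(r.camera_model(cam)["T"]) if T is None else T
    return (T@np.r_[at,1])[:3]
def snap(cam,name=None):
    T=np.array(r.camera_model(cam)["T"]); im=r.camera(cam)
    if name: cv2.imwrite(f"pics/{name}.png",cv2.cvtColor(im,cv2.COLOR_RGB2BGR))
    return im,T
def find(lbl,cam,T,f="spot_point",n=3,cmin=.3):
    out=[]
    for d in getattr(r,f)(lbl,cam)[:n]:
        if d["conf"]>=cmin: out.append((round(d["conf"],2),w(cam,d["at"],T).round(4)))
    return out
def pix(cam,P,T=None):
    m=r.camera_model(cam); T=np.array(m["T"]) if T is None else T
    p=np.linalg.inv(T)@np.r_[P,1]; a,b=p[0]/-p[2],-p[1]/-p[2]
    s=1+m["k1"]*(a*a+b*b); return np.array([m["fx"]*a*s+m["cx"],m["fy"]*b*s+m["cy"]])
def ray(cam,u,v,T=None):
    m=r.camera_model(cam); T=np.array(m["T"]) if T is None else T
    x,y=(u-m["cx"])/m["fx"],(v-m["cy"])/m["fy"]; a,b=x,y
    for _ in range(20):
        s=1+m["k1"]*(a*a+b*b); a,b=x/s,y/s
    return T[:3,3],T[:3,:3]@np.array([a,-b,-1])
def onz(cam,u,v,z,T=None):
    o,d=ray(cam,u,v,T); return o+d*(z-o[2])/d[2]
def tcp():
    s=r.read_state(); return s["ee_pos"],s["eef_rot"],s["width"],s["time"]
E
python3 - <<'E'
from h import *
print(r.read_state())
for c in ["scene","top"]:
    im,T=snap(c,c+"0"); print(c,T.round(3).tolist())
    for l in ["dish","lid","lid_tab","lid_heel","pad","link_0","hanger_blue","hanger_yellow","hanger_blue_hook","hanger_yellow_hook","hanger_blue_ear","hanger_yellow_ear","rack","dry_rail","rail_load","mark_blue","mark_yellow","ipa_dispenser","solder_spool"]:
        print(l,find(l,c,T))
E
```

```text
pics
{'time': 0.0, 'joint_positions': array([-1.15959566,  0.33288989, -0.06470429,  1.46094696,  0.02165059,
        1.34990143, -0.08851791]), 'joint_vel': array([ 0.00137898,  0.00023317,  0.00047343,  0.00197124,  0.00038189,
       -0.00075209, -0.0016057 ]), 'joint_torque': array([-3.97748345e-04, -6.23258328e+01,  2.45315186e-02, -3.89899850e+01,
       -6.13351353e-02,  3.97376704e-02,  1.51847739e-04]), 'ee_pos': array([0.26255636, 0.56674586, 0.22174003]), 'eef_rot': array([ 2.15194598e-01,  9.76570919e-01, -7.17567527e-04, -9.92128926e-05]), 'ft_force': array([ 0.0033365 , -1.19177068,  0.25481802]), 'torque': array([ 0.02031291, -0.07343926,  0.01740238]), 'grip_force': 0.0, 'width': 0.08700764314075363}
scene [[0.701, 0.311, -0.642, -0.0], [-0.713, 0.276, -0.645, -0.553], [-0.023, 0.91, 0.415, 0.543], [0.0, 0.0, 0.0, 1.0]]
dish []
lid [(0.63, array([0.4675, 0.0773, 0.0255]))]
lid_tab [(0.87, array([ 0.4919, -0.0018,  0.0468])), (0.54, array([0.6564, 0.1152, 0.1801])), (0.46, array([0.4684, 0.305 , 0.0029]))]
lid_heel [(0.76, array([0.4471, 0.1533, 0.0234])), (0.41, array
[... 1879 characters left out ...]
))]
hanger_yellow_ear [(0.64, array([ 0.5789, -0.3349,  0.1842])), (0.56, array([ 0.5963, -0.3116,  0.0271])), (0.51, array([0.6518, 0.0067, 0.1837]))]
rack [(0.71, array([ 0.598 , -0.3106,  0.0263])), (0.47, array([0.6526, 0.0085, 0.1778]))]
dry_rail [(0.81, array([0.6588, 0.1128, 0.0011])), (0.57, array([0.4713, 0.0823, 0.027 ]))]
rail_load [(0.88, array([0.654 , 0.0074, 0.185 ])), (0.74, array([0.6577, 0.3957, 0.0018]))]
mark_blue [(0.83, array([0.6658, 0.2019, 0.1816]))]
mark_yellow [(0.62, array([0.6592, 0.1178, 0.1781]))]
ipa_dispenser [(0.81, array([ 6.622e-01,  3.917e-01, -4.000e-04])), (0.42, array([0.4716, 0.0832, 0.0263]))]
solder_spool [(0.63, array([ 0.7852, -0.0092, -0.0012]))]
```

View pics/scene0.png

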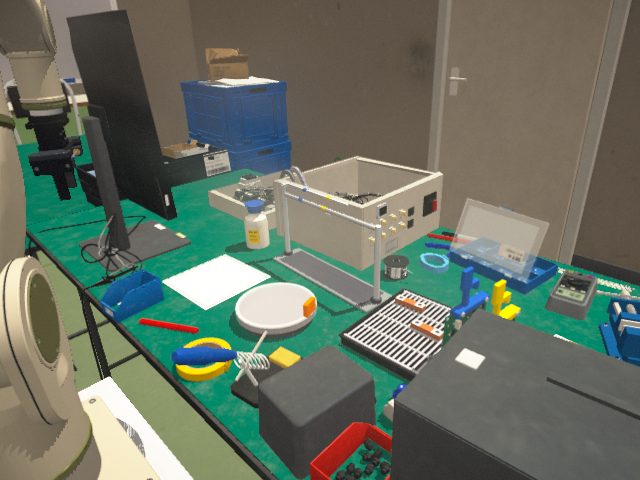

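View pics/top0.png

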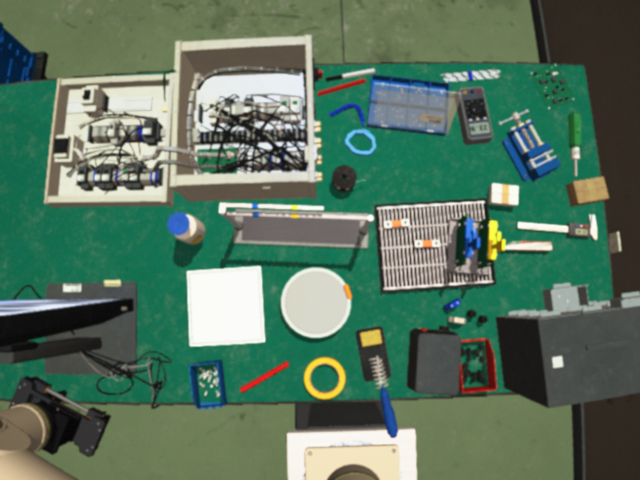

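The pictures show:
- **Lid:** on the dish at scene pixel (275,305), with its tab at (309,307).
- **Pad:** to the left, at scene pixel (215,280).
- **Links:** two on the grate, at top pixels (397,224) and (427,243).
- **Hangers:** blue and yellow stand in the rack at top pixels (470,240) and (490,240).
- **Rail:** behind the lid, with the bottle and spool clear of it.

I'll move over the lid for a closer view.

Request:
arm_command:
  xyz:
    - [0.01,-0.04,0.01]
    - [0.02,-0.08,0.02]
    - [0.03,-0.12,0.03]
    - [0.04,-0.16,0.03]
    - [0.06,-0.19,0.03]
    - [0.08,-0.22,0.03]
    - [0.1,-0.26,0.03]
    - [0.12,-0.29,0.03]
    - [0.14,-0.32,0.03]
    - [0.155,-0.36,0.03]
    - [0.17,-0.4,0.03]
    - [0.185,-0.44,0.03]
    - [0.2,-0.48,0.03]
    - [0.207,-0.527,0.03]
    - [0.207,-0.527,0.03]
    - [0.207,-0.527,0.03]
    - [0.207,-0.527,0.03]
  rot:
    - [0,0,0.05]
    - [0,0,0.1]
    - [0,0,0.15]
    - [0,0,0.2]
    - [0,0,0.25]
    - [0,0,0.3]
    - [0,0,0.35]
    - [0,0,0.4]
    - [0,0,0.45]
    - [0,0,0.5]
    - [0,0,0.55]
    - [0,0,0.6]
    - [0,0,0.66]
    - [0,0,0.726]
    - [0,0,0.726]
    - [0,0,0.726]
    - [0,0,0.726]
  grip: 1

```text
time: 3.42
ee_pos: [0.4697, 0.04, 0.2527]
eef_rot: [-0.145, 0.989, 0.0, 0.0]
ft_force: [0.0, 1.1, 0.6]
width: 0.0871
grip_force: 0.0
```

Run:
```python
from h import *
print(tcp(), r.read_state()["joint_positions"].round(2))
im,T=snap("wrist","w0"); print(T.round(3).tolist())
for l in ["dish","lid","lid_tab","lid_heel","pad"]:
    print(l,find(l,"wrist",T),find(l,"wrist",T,"look_for"))
im,T2=snap("scene")
for l in ["lid","lid_tab","lid_heel"]: print(l,find(l,"scene",T2),find(l,"scene",T2,"look_for"))
```

```text
(array([0.46967407, 0.04000852, 0.25267369]), array([-1.44634791e-01,  9.89485069e-01,  2.60323298e-04,  8.70193489e-05]), 0.08706005793290303, 3.4167) [-0.59 -0.05  0.4   1.82  0.02  1.36  1.67]
[[-0.286, -0.921, -0.266, 0.396], [0.958, -0.274, -0.081, 0.018], [0.002, -0.278, 0.961, 0.415], [0.0, 0.0, 0.0, 1.0]]
dish [(0.42, array([0.4636, 0.3068, 0.0023])), (0.41, array([0.4475, 0.161 , 0.0302]))] []
lid [(0.65, array([0.4694, 0.0782, 0.0285])), (0.55, array([0.4629, 0.306 , 0.0019]))] [(0.82, array([0.4665, 0.0744, 0.0292]))]
lid_tab [(0.8, array([0.4944, 0.0038, 0.0484]))] [(0.93, array([0.4663, 0.077 , 0.0329]))]
lid_heel [(0.63, array([0.4473, 0.1579, 0.0271])), (0.59, array([0.4976, 0.0019, 0.0502]))] [(0.98, array([0.4684, 0.0771, 0.0307]))]
pad [(0.74, array([0.4626, 0.3053, 0.0024]))] [(0.96, array([0.4355, 0.2826, 0.0052]))]
lid [(0.73, array([0.4719, 0.077 , 0.0248])), (0.35, array([ 0.5823, -0.2774,  0.1866]))] [(0.58, array([0.4532, 0.0625, 0.0284]))]
lid_tab [(0.88, array([ 0.4924, -0.003 ,  0.0483]))] [(0.7, array([0.4601, 0.0615, 0.0314]))]
lid_heel [(0.96, array([0.4498, 0.1536, 0.0239])), (0.51, array([0.4703, 0.0771, 0.0244])), (0.35, array([ 0.5851, -0.3378,  0.1847]))] [(0.98, array([0.4631, 0.0605, 0.0245]))]
```

View pics/w0.png

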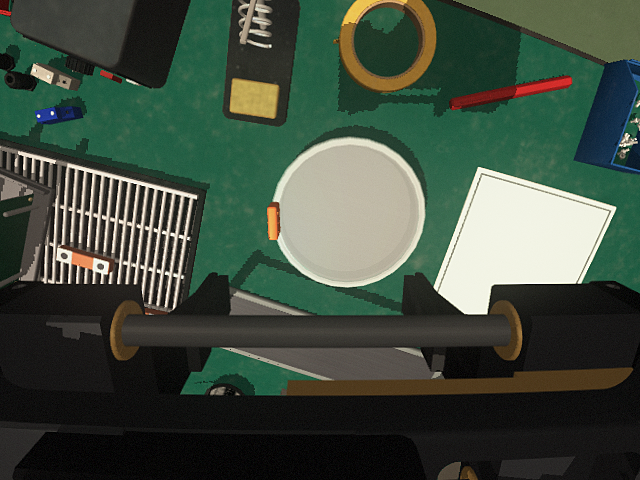

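The wrist view shows the lid centred at pixel (350,212), its tab at (273,222), and everything round it clear. The networks agree: centre (0.470,0.077), tab (0.493,0.000), yaw 0.29. Next I'll grip the tab.

Request:
arm_command:
  xyz:
    - [0.01,-0.02,-0.02]
    - [0.0235,-0.04,-0.05]
    - [0.0235,-0.04,-0.09]
    - [0.0235,-0.04,-0.13]
    - [0.0235,-0.04,-0.16]
    - [0.0235,-0.04,-0.185]
    - [0.0235,-0.04,-0.2]
    - [0.0235,-0.04,-0.21]
    - [0.0235,-0.04,-0.213]
    - [0.0235,-0.04,-0.213]
    - [0.0235,-0.04,-0.213]
  rot:
    - [0,0,0]
    - [0,0,0]
    - [0,0,0]
    - [0,0,0]
    - [0,0,0]
    - [0,0,0]
    - [0,0,0]
    - [0,0,0]
    - [0,0,0]
    - [0,0,0]
    - [0,0,0]
  grip: 0.7

```text
time: 5.23
ee_pos: [0.4939, 0.0002, 0.0405]
eef_rot: [-0.146, 0.989, 0.0, 0.001]
ft_force: [-0.4, -0.0, 0.0]
width: 0.0611
grip_force: 0.0
```

Request:
arm_command:
  xyz:
    - [0,0,0]
    - [0,0,0]
    - [0,0,0]
    - [0,0,0]
    - [0,0,0]
    - [0,0,0]
    - [0,0,0]
    - [0,0,0]
    - [0,0,0]
    - [0,0,0]
  rot:
    - [0,0,0]
    - [0,0,0]
    - [0,0,0]
    - [0,0,0]
    - [0,0,0]
    - [0,0,0]
    - [0,0,0]
    - [0,0,0]
    - [0,0,0]
    - [0,0,0]
  grip: 0
  squeeze: 35

```text
time: 6.07
ee_pos: [0.4932, 0.0001, 0.0396]
eef_rot: [-0.146, 0.989, 0.0, -0.0]
ft_force: [0.6, -0.1, 0.7]
width: 0.0097
grip_force: 35.0
```

Request:
arm_command:
  xyz:
    - [0,0.0004,0.0036]
    - [-0.0002,0.0008,0.0072]
    - [-0.0004,0.0012,0.0108]
    - [-0.0005,0.0016,0.0144]
    - [-0.0005,0.0016,0.0144]
    - [-0.0005,0.0016,0.0144]
    - [-0.0005,0.0016,0.0144]
    - [-0.0005,0.0016,0.0144]
  rot:
    - [-0.0216,-0.0064,0]
    - [-0.043,-0.0129,0]
    - [-0.0647,-0.0193,0]
    - [-0.0862,-0.0257,0]
    - [-0.0862,-0.0257,0]
    - [-0.0862,-0.0257,0]
    - [-0.0862,-0.0257,0]
    - [-0.0862,-0.0257,0]

```text
time: 6.73
ee_pos: [0.4926, 0.0015, 0.0537]
eef_rot: [-0.145, 0.988, -0.044, 0.006]
ft_force: [-0.5, 0.0, -1.7]
width: 0.0098
grip_force: 35.0
```

Run:
```python
from h import *
for k in range(2):
  for c in ["top","scene"]:
    im,T=snap(c,c+"1")
    print(c,[ (l,find(l,c,T,n=1)) for l in ["lid","lid_tab","lid_heel"]])
```

```text
top [('lid', [(0.73, array([ 0.6003, -0.3104,  0.0255]))]), ('lid_tab', []), ('lid_heel', [(0.74, array([0.6598, 0.3904, 0.0031]))])]
scene [('lid', [(0.68, array([0.4701, 0.0771, 0.0315]))]), ('lid_tab', [(0.72, array([0.4939, 0.    , 0.0599]))]), ('lid_heel', [(0.6, array([0.4472, 0.1545, 0.0239]))])]
top [('lid', [(0.85, array([0.4698, 0.085 , 0.033 ]))]), ('lid_tab', [(0.31, array([ 0.6047, -0.2051,  0.0217]))]), ('lid_heel', [(0.56, array([0.447 , 0.1599, 0.0291]))])]
scene [('lid', [(0.66, array([0.4704, 0.0772, 0.0318]))]), ('lid_tab', [(0.6, array([4.912e-01, 1.000e-04, 6.450e-02]))]), ('lid_heel', [(0.83, array([0.4473, 0.1529, 0.0233]))])]
```

View pics/scene1.png

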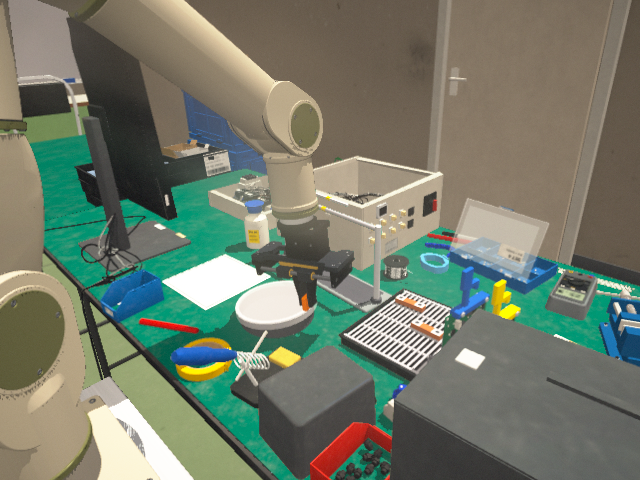

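Step 1 is met: in scene1 the tab edge at (307,300) is raised to about 62 mm, and the heel still rests on the rim at about 24 mm. I'll lift, level and carry the lid over.

Request:
arm_command:
  xyz:
    - [0,0,0.008]
    - [0,0,0.016]
    - [0,0,0.02]
    - [0.0002,-0.0005,0.022]
    - [0.0005,-0.0012,0.021]
    - [0.0005,-0.0016,0.02]
    - [0,0.01,0.02]
    - [-0.001,0.03,0.02]
    - [-0.001,0.055,0.02]
    - [-0.002,0.08,0.02]
    - [-0.002,0.105,0.02]
    - [-0.003,0.13,0.02]
    - [-0.003,0.155,0.02]
    - [-0.004,0.18,0.02]
    - [-0.004,0.205,0.02]
    - [-0.004,0.22,0.018]
    - [-0.004,0.226,0.01]
    - [-0.004,0.226,0]
    - [-0.004,0.226,-0.01]
    - [-0.004,0.226,-0.018]
  rot:
    - [0,0,0]
    - [0,0,0]
    - [0.02,0.006,0]
    - [0.043,0.0129,0]
    - [0.0647,0.0193,0]
    - [0.0862,0.0257,0]
    - [0.0862,0.0257,0]
    - [0.0862,0.0257,0]
    - [0.0862,0.0257,0]
    - [0.0862,0.0257,0]
    - [0.0862,0.0257,0]
    - [0.0862,0.0257,0]
    - [0.0862,0.0257,0]
    - [0.0862,0.0257,0]
    - [0.0862,0.0257,0]
    - [0.0862,0.0257,0]
    - [0.0862,0.0257,0]
    - [0.0862,0.0257,0]
    - [0.0862,0.0257,0]
    - [0.0862,0.0257,0]

```text
time: 9.2
ee_pos: [0.4884, 0.2255, 0.0343]
eef_rot: [-0.145, 0.989, -0.001, -0.001]
ft_force: [-0.0, 0.6, -1.6]
width: 0.0094
grip_force: 35.0
```

Run:
```python
from h import *
print(tcp())
for c in ["top","scene"]:
    im,T=snap(c)
    print(c,[ (l,find(l,c,T,n=2)) for l in ["dish","lid","lid_tab","lid_heel","pad"]])
```

```text
(array([0.48839937, 0.22550856, 0.03430348]), array([-1.44575563e-01,  9.89493239e-01, -6.76542761e-04, -7.61274806e-04]), 0.009360618535377771, 9.2)
top [('dish', [(0.78, array([0.4677, 0.0757, 0.0034]))]), ('lid', []), ('lid_tab', [(0.51, array([ 0.6081, -0.2041,  0.023 ]))]), ('lid_heel', [(0.4, array([0.4435, 0.3871, 0.0212]))]), ('pad', [])]
scene [('dish', []), ('lid', [(0.88, array([0.4609, 0.3021, 0.0215]))]), ('lid_tab', [(0.86, array([0.49  , 0.2245, 0.0433])), (0.67, array([0.4462, 0.3806, 0.0203]))]), ('lid_heel', [(0.83, array([0.443 , 0.3815, 0.0197]))]), ('pad', [(0.92, array([0.468 , 0.307 , 0.0044])), (0.62, array([ 7.855e-01, -1.270e-02, -6.000e-04]))])]
```

Request:
arm_command:
  xyz:
    - [0,0,-0.003]
    - [0,0,-0.006]
    - [0,0,-0.008]
    - [0,0,-0.0085]
    - [0,0,-0.0085]
  rot:
    - [0,0,0]
    - [0,0,0]
    - [0,0,0]
    - [0,0,0]
    - [0,0,0]

```text
time: 10.22
ee_pos: [0.4885, 0.2276, 0.0271]
eef_rot: [-0.146, 0.989, -0.0, -0.0]
ft_force: [-0.2, -0.4, -1.4]
width: 0.0097
grip_force: 35.0
```

Request:
arm_command:
  xyz:
    - [0,0,0]
    - [0,0,0]
    - [0,0,0]
    - [0,0,0]
    - [0,0,0]
    - [0,0,0.02]
    - [0,0,0.05]
    - [0,0,0.09]
    - [0,0,0.13]
    - [0,0,0.17]
    - [0,0,0.2]
    - [0,0,0.2]
  rot:
    - [0,0,0]
    - [0,0,0]
    - [0,0,0]
    - [0,0,0]
    - [0,0,0]
    - [0,0,0]
    - [0,0,0]
    - [0,0,0]
    - [0,0,0]
    - [0,0,0]
    - [0,0,0]
    - [0,0,0]
  grip: 0.5

```text
time: 11.22
ee_pos: [0.4912, 0.2289, 0.2345]
eef_rot: [-0.145, 0.989, 0.002, 0.004]
ft_force: [0.2, -0.7, -0.7]
width: 0.0436
grip_force: 0.0
```

Run:
```python
from h import *
print(tcp())
for c in ["top","scene","wrist"]:
    im,T=snap(c,c+"2")
    print(c,[ (l,find(l,c,T,n=2)) for l in ["dish","lid","lid_tab","lid_heel","link_0"]])
```

```text
(array([0.49123682, 0.22892358, 0.23446351]), array([-0.14543971,  0.98935421,  0.00236896,  0.00446471]), 0.043619171265926154, 11.2167)
top [('dish', [(0.81, array([ 0.4636,  0.0775, -0.0011]))]), ('lid', [(0.38, array([0.6649, 0.1996, 0.1796]))]), ('lid_tab', [(0.62, array([0.4907, 0.2254, 0.0291]))]), ('lid_heel', []), ('link_0', [(0.75, array([ 0.6564, -0.1299,  0.0272])), (0.6, array([ 0.6076, -0.2035,  0.0229]))])]
scene [('dish', [(0.63, array([ 0.5968, -0.3405,  0.1501])), (0.57, array([0.4716, 0.0757, 0.0016]))]), ('lid', [(0.88, array([0.4651, 0.3056, 0.0125]))]), ('lid_tab', [(0.81, array([0.4894, 0.2248, 0.0326])), (0.73, array([0.6605, 0.1094, 0.0026]))]), ('lid_heel', [(0.93, array([0.4433, 0.3809, 0.0098]))]), ('link_0', [(0.83, array([ 0.6081, -0.2024,  0.0252])), (0.69, array([ 0.6629, -0.1297,  0.0239]))])]
wrist [('dish', [(0.75, array([0.4719, 0.0731, 0.0006]))]), ('lid', [(0.55, array([0.4627, 0.3074, 0.0121]))]), ('lid_tab', [(0.83, array([0.4916, 0.2284, 0.0333]))]), ('lid_heel', [(0.76, array([0.4435, 0.3909, 0.0154]))]), ('link_0', [])]
```

View pics/top2.png

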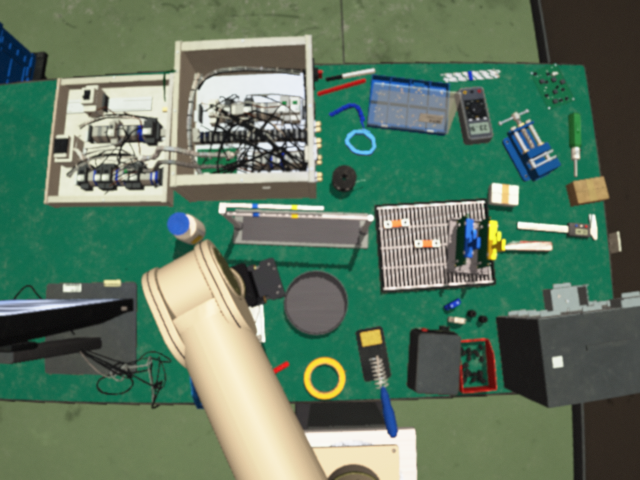

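The lid lies on the pad (spotted at (0.465,0.306), z 0.012). The dish is open at top pixel (316,303), and the links are at (397,224) and (427,243). Now I'll view the links from close by.

Request:
arm_command:
  xyz:
    - [0,-0.02,0.02]
    - [0,-0.05,0.03]
    - [0,-0.08,0.03]
    - [0,-0.11,0.03]
    - [0,-0.14,0.03]
    - [0.005,-0.17,0.03]
    - [0.01,-0.2,0.03]
    - [0.02,-0.23,0.03]
    - [0.03,-0.26,0.03]
    - [0.04,-0.29,0.03]
    - [0.05,-0.32,0.03]
    - [0.06,-0.35,0.03]
    - [0.07,-0.37,0.03]
    - [0.08,-0.385,0.03]
    - [0.09,-0.385,0.03]
    - [0.09,-0.385,0.03]
    - [0.09,-0.385,0.03]
    - [0.09,-0.385,0.03]
  rot:
    - [0,0,-0.11]
    - [0,0,-0.22]
    - [0,0,-0.34]
    - [0,0,-0.46]
    - [0,0,-0.58]
    - [0,0,-0.7]
    - [0,0,-0.82]
    - [0,0,-0.94]
    - [0,0,-1.06]
    - [0,0,-1.18]
    - [0,0,-1.3]
    - [0,0,-1.42]
    - [0,0,-1.54]
    - [0,0,-1.66]
    - [0,0,-1.78]
    - [0,0,-1.862]
    - [0,0,-1.862]
    - [0,0,-1.862]
  grip: 1

```text
time: 13.62
ee_pos: [0.5786, -0.1572, 0.2573]
eef_rot: [0.706, 0.708, -0.0, -0.0]
ft_force: [0.1, -0.6, -0.5]
width: 0.0869
grip_force: 0.0
```

Run:
```python
from h import *
print(tcp(), r.read_state()["joint_positions"].round(2))
im,T=snap("wrist","w3"); print(T[:3,3])
for l in ["link_0","dish","hanger_blue_ear","hanger_yellow_ear","rack"]:
    print(l,find(l,"wrist",T))
im,T=snap("top"); print("top",find("dish","top",T),find("link_0","top",T,n=4))
# dish fit: dark region
m=r.camera_model("top")
g=cv2.cvtColor(im,cv2.COLOR_RGB2HSV)
mask=((g[...,1]<60)&(g[...,2]<110)).astype(np.uint8)
mask[:255]=0;mask[350:]=0;mask[:,:270]=0;mask[:,355:]=0
mask=cv2.morphologyEx(mask,cv2.MORPH_OPEN,np.ones((3,3)))
c=max(cv2.findContours(mask,0,2)[0],key=cv2.contourArea)
print(cv2.fitEllipse(c), cv2.minEnclosingCircle(c))
(u,v),_,_=cv2.fitEllipse(c)
print("dish",onz("top",u,v,0.028,T),onz("top",u,v,0.015,T))
```

```text
(array([ 0.57860746, -0.15720675,  0.25732592]), array([ 7.05730746e-01,  7.08480117e-01, -1.89871385e-04, -4.42788337e-05]), 0.08690376095397033, 13.6167) [-0.44  0.32  0.79  1.51 -0.23  1.41  0.37]
[ 0.57775239 -0.08118974  0.41959834]
link_0 [(0.67, array([ 0.6056, -0.2027,  0.0267])), (0.6, array([ 0.6622, -0.1242,  0.0206])), (0.3, array([ 0.6069, -0.2815,  0.1545]))]
dish []
hanger_blue_ear [(0.56, array([ 0.585 , -0.273 ,  0.1859]))]
hanger_yellow_ear []
rack []
top [(0.87, array([ 4.666e-01,  7.740e-02, -3.000e-04]))] [(0.65, array([ 0.6082, -0.2005,  0.023 ])), (0.43, array([ 0.6571, -0.1267,  0.027 ]))]
((315.44769287109375, 302.62103271484375), (62.44862365722656, 63.161746978759766), 16.271242141723633) ((315.49041748046875, 302.607666015625), 32.02189636230469)
dish [0.46849339 0.07755117 0.028     ] [0.46853035 0.07777319 0.015     ]
```

View pics/w3.png

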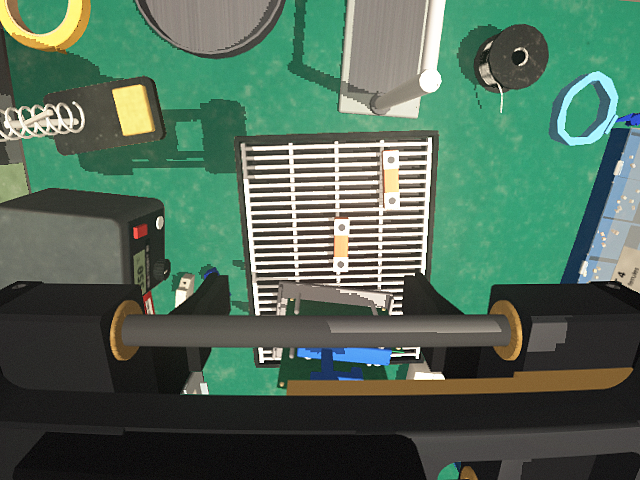

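w3 shows link A's spots at (391,160) and (392,201) and link B's at (342,227) and (340,264), both lying nearly along world y. No third link shows. I'll turn these into positions.

Run:
```python
from h import *
T=np.array(r.camera_model("wrist")["T"])
for a,b in [((391,160),(392,201)),((342,227),(340,264))]:
    p,q=onz("wrist",*a,.038,T),onz("wrist",*b,.038,T)
    d=p-q; print((p+q)/2,np.linalg.norm(d),"yaw",np.arctan2(d[1],d[0]))
```

```text
[ 0.65906188 -0.12890064  0.038     ] 0.04422163838283259 yaw 1.651748803127112
[ 0.60605463 -0.2023426   0.038     ] 0.04390121233279889 yaw 1.540133138541148
```

Request:
arm_command:
  xyz:
    - [0.03,0.005,0]
    - [0.06,0.01,-0.01]
    - [0.08,0.014,-0.03]
    - [0.0805,0.014,-0.06]
    - [0.0805,0.014,-0.09]
    - [0.0805,0.014,-0.12]
    - [0.0805,0.014,-0.15]
    - [0.0805,0.014,-0.18]
    - [0.0805,0.014,-0.2]
    - [0.0805,0.014,-0.215]
    - [0.0805,0.014,-0.2235]
    - [0.0805,0.014,-0.2265]
    - [0.0805,0.014,-0.2265]
    - [0.0805,0.014,-0.2265]
  rot:
    - [0.05,0,0.02]
    - [0.1,0,0.04]
    - [0.15,0,0.06]
    - [0.15,0,0.06]
    - [0.15,0,0.06]
    - [0.15,0,0.06]
    - [0.15,0,0.06]
    - [0.15,0,0.06]
    - [0.15,0,0.06]
    - [0.15,0,0.06]
    - [0.15,0,0.06]
    - [0.15,0,0.06]
    - [0.15,0,0.06]
    - [0.15,0,0.06]
  grip: 0.5

```text
time: 15.23
ee_pos: [0.66, -0.1436, 0.0323]
eef_rot: [0.683, 0.726, 0.054, -0.052]
ft_force: [-0.8, -0.3, 0.2]
width: 0.0436
grip_force: 0.0
```

Request:
arm_command:
  xyz:
    - [0,0,0]
    - [0,0,0]
    - [0,0,0]
    - [0,0,0]
    - [0,0,0]
    - [0,0,0]
    - [0,0,0]
  rot:
    - [0,0,0]
    - [0,0,0]
    - [0,0,0]
    - [0,0,0]
    - [0,0,0]
    - [0,0,0]
    - [0,0,0]
  grip: 0
  squeeze: 30

```text
time: 15.82
ee_pos: [0.6594, -0.1433, 0.0312]
eef_rot: [0.683, 0.726, 0.053, -0.053]
ft_force: [1.0, 0.4, 2.6]
width: 0.0157
grip_force: 30.0
```

Request:
arm_command:
  xyz:
    - [0,0,0.02]
    - [0,0,0.05]
    - [-0.01,0,0.08]
    - [-0.04,0,0.1]
    - [-0.07,0.01,0.1]
    - [-0.1,0.02,0.1]
    - [-0.125,0.05,0.1]
    - [-0.14,0.08,0.1]
    - [-0.15,0.11,0.1]
    - [-0.16,0.14,0.1]
    - [-0.166,0.17,0.1]
    - [-0.166,0.195,0.09]
    - [-0.166,0.206,0.07]
    - [-0.166,0.206,0.045]
    - [-0.166,0.206,0.02]
    - [-0.166,0.206,0]
    - [-0.166,0.206,-0.012]
    - [-0.166,0.206,-0.019]
    - [-0.166,0.206,-0.021]
    - [-0.166,0.206,-0.021]
  rot:
    - [0,0,0]
    - [0,0,0]
    - [0,0,0]
    - [0,0,0]
    - [0,0,0]
    - [0,0,0]
    - [0,0,0]
    - [0,0,0]
    - [0,0,0]
    - [0,0,0]
    - [0,0,0]
    - [0,0,0]
    - [0,0,0]
    - [0,0,0]
    - [0,0,0]
    - [0,0,0]
    - [0,0,0]
    - [0,0,0]
    - [0,0,0]
    - [0,0,0]

```text
time: 17.48
ee_pos: [0.4932, 0.0625, 0.0103]
eef_rot: [0.683, 0.726, 0.053, -0.053]
ft_force: [-1.0, 0.2, -1.3]
width: 0.0155
grip_force: 30.0
```

Request:
arm_command:
  xyz:
    - [0,0,0]
    - [0,0,0]
    - [0,0,0]
    - [0,0,0]
    - [0,0,0.02]
    - [0,0,0.05]
    - [0,0,0.09]
    - [0,-0.02,0.13]
    - [0.01,-0.05,0.16]
    - [0.03,-0.08,0.18]
    - [0.05,-0.11,0.18]
    - [0.06,-0.14,0.18]
    - [0.07,-0.17,0.18]
    - [0.08,-0.2,0.18]
    - [0.1,-0.23,0.18]
    - [0.113,-0.255,0.15]
    - [0.113,-0.257,0.12]
    - [0.113,-0.257,0.1]
  rot:
    - [0,0,0]
    - [0,0,0]
    - [0,0,0]
    - [0,0,0]
    - [0,0,0]
    - [0,0,0]
    - [0,0,0]
    - [0,0,-0.02]
    - [0,0,-0.04]
    - [0,0,-0.06]
    - [0,0,-0.08]
    - [0,0,-0.08]
    - [0,0,-0.08]
    - [0,0,-0.08]
    - [0,0,-0.08]
    - [0,0,-0.08]
    - [0,0,-0.08]
    - [0,0,-0.08]
  grip: 0.37

```text
time: 18.98
ee_pos: [0.6053, -0.1966, 0.1072]
eef_rot: [0.713, 0.697, 0.054, -0.051]
ft_force: [-0.4, 0.6, -0.8]
width: 0.0319
grip_force: 0.0
```

Run:
```python
from h import *
print(tcp(), r.read_state()["ft_force"])
for c in ["scene","top","wrist"]:
    im,T=snap(c,c+"4"); print(c,find("link_0",c,T,n=4),find("lid",c,T,n=1))
```

```text
(array([ 0.6053015 , -0.19659981,  0.10715541]), array([ 0.71287897,  0.69733868,  0.05395159, -0.05110355]), 0.03187423837760176, 18.9833) [-0.44994507  0.55015463 -0.75201147]
scene [(0.61, array([0.4953, 0.0778, 0.0013])), (0.58, array([ 0.6067, -0.2039,  0.0236]))] [(0.78, array([0.4668, 0.3042, 0.0107]))]
top [(0.52, array([0.4918, 0.0791, 0.0033])), (0.41, array([ 0.6101, -0.2051,  0.0235]))] [(0.67, array([0.4652, 0.3086, 0.0148]))]
wrist [(0.62, array([ 0.6051, -0.2045,  0.0243]))] []
```

View pics/wrist4.png

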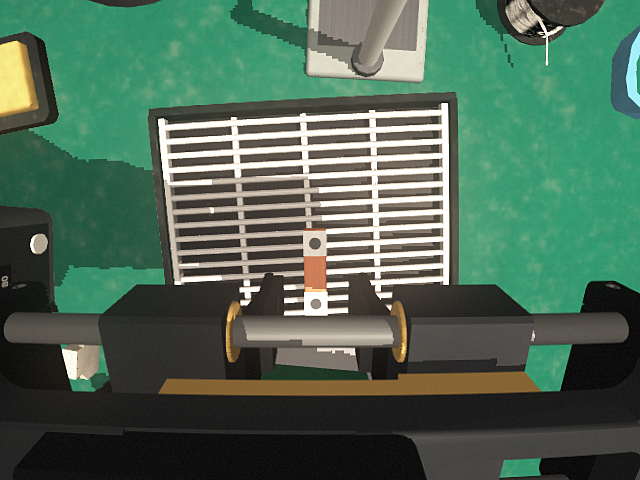

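wrist4 shows link B between the fingers, with its spots at (314,243) and (315,303). Link A is in the dish according to both fixed cameras.

Request:
arm_command:
  xyz:
    - [0,0,0]
    - [0,0,-0.01]
    - [0,0,-0.03]
    - [0,0,-0.05]
    - [0,0,-0.066]
    - [0,0,-0.075]
    - [0,0,-0.0785]
    - [0,0,-0.0785]
    - [0,0,-0.0785]
  rot:
    - [-0.07,0,0]
    - [-0.15,0,0]
    - [-0.15,0,0]
    - [-0.15,0,0]
    - [-0.15,0,0]
    - [-0.15,0,0]
    - [-0.15,0,0]
    - [-0.15,0,0]
    - [-0.15,0,0]
  grip: 0.45

```text
time: 20.18
ee_pos: [0.6067, -0.1947, 0.0325]
eef_rot: [0.714, 0.701, 0.003, 0.003]
ft_force: [0.4, 0.1, 0.6]
width: 0.0394
grip_force: 0.0
```

Request:
arm_command:
  xyz:
    - [0,0,0]
    - [0,0,0]
    - [0,0,0]
    - [0,0,0]
    - [0,0,0]
    - [0,0,0]
  rot:
    - [0,0,0]
    - [0,0,0]
    - [0,0,0]
    - [0,0,0]
    - [0,0,0]
    - [0,0,0]
  grip: 0

```text
time: 20.68
ee_pos: [0.6064, -0.1943, 0.0318]
eef_rot: [0.714, 0.701, 0.003, 0.003]
ft_force: [0.4, 1.1, 3.7]
width: 0.0155
grip_force: 30.0
```

Request:
arm_command:
  xyz:
    - [0,0,0.02]
    - [0,0,0.05]
    - [-0.01,0.01,0.08]
    - [-0.03,0.03,0.1]
    - [-0.06,0.06,0.1]
    - [-0.09,0.09,0.1]
    - [-0.11,0.12,0.1]
    - [-0.125,0.15,0.1]
    - [-0.135,0.18,0.1]
    - [-0.145,0.21,0.1]
    - [-0.155,0.24,0.1]
    - [-0.163,0.265,0.09]
    - [-0.163,0.28,0.07]
    - [-0.163,0.28,0.045]
    - [-0.163,0.28,0.02]
    - [-0.163,0.28,0]
    - [-0.163,0.28,-0.012]
    - [-0.163,0.28,-0.019]
    - [-0.163,0.28,-0.0215]
    - [-0.163,0.28,-0.0215]
  rot:
    - [0,0,0]
    - [0,0,0]
    - [0,0,0]
    - [0,0,0]
    - [0,0,0]
    - [0,0,0]
    - [0,0,0]
    - [0,0,0]
    - [0,0,0]
    - [0,0,0]
    - [0,0,0]
    - [0,0,0]
    - [0,0,0]
    - [0,0,0]
    - [0,0,0]
    - [0,0,0]
    - [0,0,0]
    - [0,0,0]
    - [0,0,0]
    - [0,0,0]

```text
time: 22.35
ee_pos: [0.4429, 0.0854, 0.0102]
eef_rot: [0.714, 0.7, 0.002, 0.002]
ft_force: [1.1, 0.6, -0.6]
width: 0.0155
grip_force: 30.0
```

Request:
arm_command:
  xyz:
    - [0,0,0]
    - [0,0,0]
    - [0,0,0]
    - [0,0,0]
    - [0,0,0.02]
    - [0,0,0.05]
    - [0,0,0.09]
    - [0.01,-0.01,0.13]
    - [0.02,-0.02,0.17]
    - [0.02,-0.02,0.2]
    - [0.02,-0.02,0.23]
    - [0.02,-0.02,0.24]
    - [0.02,-0.02,0.24]
    - [0.02,-0.02,0.24]
  rot:
    - [0,0,0]
    - [0,0,0]
    - [0,0,0]
    - [0,0,0]
    - [0,0,0]
    - [0,0,0]
    - [0,0,0]
    - [0,0,0]
    - [0,0,0]
    - [0,0,0]
    - [0,0,0]
    - [0,0,0]
    - [0,0,0]
    - [0,0,0]
  grip: 0.37

```text
time: 23.52
ee_pos: [0.4631, 0.0659, 0.2496]
eef_rot: [0.713, 0.701, 0.003, 0.003]
ft_force: [0.1, -0.5, -0.5]
width: 0.0321
grip_force: 0.0
```

Run:
```python
from h import *
print(tcp(), r.read_state()["joint_positions"].round(2))
for c in ["scene","top","wrist"]:
    im,T=snap(c,c+"5"); print(c,[(l,find(l,c,T,n=4)) for l in ["link_0","lid","lid_tab","lid_heel","dish"]])
    if c=="top": a=cv2.imread("pics/top5.png")[180:360,180:520]; cv2.imwrite("pics/top5c.png",cv2.resize(a,None,fx=2.2,fy=2.2))
```

```text
(array([0.46312195, 0.065891  , 0.24964231]), array([0.7134414 , 0.7007041 , 0.00292262, 0.00256696]), 0.03207235209031475, 23.5167) [-1.05 -0.11  0.77  1.86  0.08  1.36 -0.32]
scene [('link_0', [(0.78, array([0.4448, 0.0773, 0.0042])), (0.58, array([ 4.969e-01,  7.660e-02, -4.000e-04]))]), ('lid', [(0.96, array([0.4664, 0.3006, 0.0089]))]), ('lid_tab', [(0.58, array([0.4905, 0.2243, 0.0311]))]), ('lid_heel', [(0.88, array([0.4436, 0.3806, 0.0125])), (0.61, array([0.4434, 0.0747, 0.004 ]))]), ('dish', [(0.62, array([ 0.4716,  0.0773, -0.0007])), (0.42, array([ 0.5983, -0.2835,  0.1533]))])]
top [('link_0', []), ('lid', [(0.7, array([0.4654, 0.3105, 0.0132])), (0.6, array([0.49  , 0.228 , 0.0349]))]), ('lid_tab', [(0.81, array([0.492 , 0.2265, 0.0338])), (0.56, array([0.6663, 0.1985, 0.1802])), (0.55, array([0.4408, 0.3843, 0.0131]))]), ('lid_heel', [(0.86, array([0.442 , 0.3873, 0.0179]))]), ('dish', [])]
wrist [('link_0', [(0.87, array([0.4965, 0.0793, 0.0021])), (0.78, array([0.4437, 0.0775, 0.0044]))]), ('lid', []), ('lid_tab', [(0.77, array([0.4922, 0.2306, 0.0333]))]), ('lid_heel', []), ('dish', [(0.77, array([0.4712, 0.0727, 0.0008]))])]
```

View pics/top5c.png

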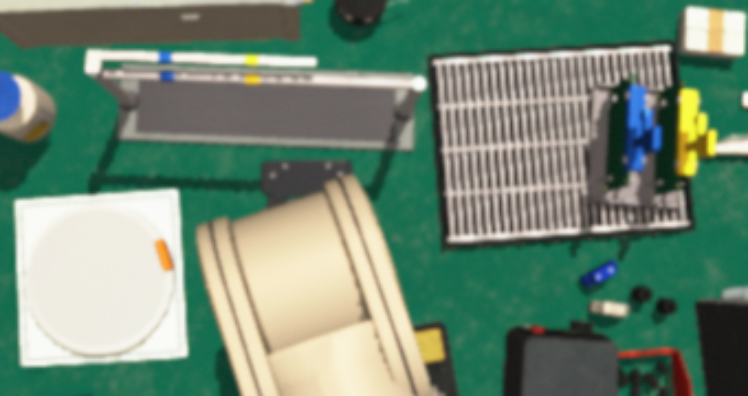

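All good: the grate is empty, the lid is on the pad with its tab at crop pixel (164,254), and both links are seen in the dish. I'll regrasp the tab at the pose where I let it go.

Request:
arm_command:
  xyz:
    - [0.005,0.02,0]
    - [0.01,0.04,0]
    - [0.015,0.06,0]
    - [0.02,0.08,0]
    - [0.02,0.1,0]
    - [0.025,0.12,0]
    - [0.0255,0.14,0]
    - [0.0255,0.162,0]
    - [0.0255,0.162,-0.02]
    - [0.0255,0.162,-0.04]
    - [0.0255,0.162,-0.06]
    - [0.0255,0.162,-0.08]
    - [0.0255,0.162,-0.1]
    - [0.0255,0.162,-0.12]
    - [0.0255,0.162,-0.12]
    - [0.0255,0.162,-0.12]
    - [0.0255,0.162,-0.12]
    - [0.0255,0.162,-0.12]
  rot:
    - [0,0,0.12]
    - [0,0,0.24]
    - [0,0,0.36]
    - [0,0,0.48]
    - [0,0,0.6]
    - [0,0,0.72]
    - [0,0,0.84]
    - [0,0,0.96]
    - [0,0,1.08]
    - [0,0,1.2]
    - [0,0,1.32]
    - [0,0,1.44]
    - [0,0,1.56]
    - [0,0,1.68]
    - [0,0,1.8]
    - [0,0,1.88]
    - [0,0,1.88]
    - [0,0,1.88]
  grip: 0.6

```text
time: 25.92
ee_pos: [0.4888, 0.2278, 0.13]
eef_rot: [-0.144, 0.99, 0.004, -0.0]
ft_force: [-0.1, -1.0, 0.1]
width: 0.0522
grip_force: 0.0
```

Request:
arm_command:
  xyz:
    - [0,0,-0.03]
    - [0,0,-0.06]
    - [0,0,-0.08]
    - [0,0,-0.095]
    - [0,0,-0.1025]
    - [0,0,-0.1025]
    - [0,0,-0.1025]
  rot:
    - [0,0,0]
    - [0,0,0]
    - [0,0,0]
    - [0,0,0]
    - [0,0,0]
    - [0,0,0]
    - [0,0,0]

```text
time: 26.5
ee_pos: [0.489, 0.2279, 0.028]
eef_rot: [-0.144, 0.99, 0.004, -0.0]
ft_force: [-0.1, 0.1, 0.1]
width: 0.0525
grip_force: 0.0
```

Request:
arm_command:
  xyz:
    - [0,0,0]
    - [0,0,0]
    - [0,0,0]
    - [0,0,0]
    - [0,0,0]
    - [0,0,0]
    - [0,0,0]
  rot:
    - [0,0,0]
    - [0,0,0]
    - [0,0,0]
    - [0,0,0]
    - [0,0,0]
    - [0,0,0]
    - [0,0,0]
  grip: 0
  squeeze: 35

```text
time: 27.08
ee_pos: [0.4887, 0.2277, 0.0275]
eef_rot: [-0.145, 0.989, 0.004, -0.0]
ft_force: [-0.3, 0.1, 0.9]
width: 0.0136
grip_force: 0.0
```

Request:
arm_command:
  xyz:
    - [0,0,0]
    - [0,0,0]
    - [0,0,0]
    - [0,0,0]
    - [0,0,0.01]
    - [0,0,0.025]
    - [0,0,0.038]
    - [0,-0.01,0.042]
    - [0.001,-0.035,0.042]
    - [0.001,-0.06,0.042]
    - [0.002,-0.085,0.042]
    - [0.002,-0.11,0.042]
    - [0.003,-0.135,0.042]
    - [0.003,-0.16,0.042]
    - [0.004,-0.185,0.042]
    - [0.0045,-0.21,0.042]
    - [0.0045,-0.224,0.042]
    - [0.0045,-0.2276,0.042]
    - [0.0045,-0.2276,0.042]
    - [0.0045,-0.2276,0.042]
  rot:
    - [0,0,0]
    - [0,0,0]
    - [0,0,0]
    - [0,0,0]
    - [0,0,0]
    - [0,0,0]
    - [0,0,0]
    - [0,0,0]
    - [0,0,0]
    - [0,0,0]
    - [0,0,0]
    - [0,0,0]
    - [0,0,0]
    - [0,0,0]
    - [0,0,0]
    - [0,0,0]
    - [0,0,0]
    - [0,0,0]
    - [0,0,0]
    - [0,0,0]

```text
time: 28.75
ee_pos: [0.493, 0.0007, 0.0694]
eef_rot: [-0.145, 0.989, 0.004, -0.001]
ft_force: [-0.0, 1.1, -0.9]
width: 0.0098
grip_force: 35.0
```

Run:
```python
from h import *
print(tcp(), r.read_state()["grip_force"])
for c in ["scene","top"]:
  for k in range(2):
    im,T=snap(c,c+"6"); print(c,[(l,find(l,c,T,n=1)) for l in ["link_0","lid","lid_tab","lid_heel"]])
```

```text
(array([0.49301815, 0.0006964 , 0.06942039]), array([-1.45008884e-01,  9.89422275e-01,  3.95465379e-03, -5.87967949e-04]), 0.009839100486599089, 28.75) 34.98948097229004
scene [('link_0', [(0.45, array([0.4507, 0.1514, 0.0534]))]), ('lid', [(0.8, array([0.4682, 0.0751, 0.0548]))]), ('lid_tab', [(0.94, array([ 0.4956, -0.0025,  0.0733]))]), ('lid_heel', [(0.6, array([0.4466, 0.1528, 0.0522]))])]
scene [('link_0', [(0.42, array([0.448 , 0.0748, 0.0033]))]), ('lid', [(0.6, array([0.4685, 0.078 , 0.0529]))]), ('lid_tab', [(0.62, array([ 0.4933, -0.0028,  0.0758]))]), ('lid_heel', [(0.63, array([0.4478, 0.153 , 0.0526]))])]
top [('link_0', []), ('lid', [(0.58, array([0.472 , 0.0812, 0.0531]))]), ('lid_tab', []), ('lid_heel', [(0.55, array([0.449 , 0.1608, 0.0578]))])]
top [('link_0', [(0.62, array([0.6497, 0.0075, 0.1855]))]), ('lid', [(0.94, array([0.4708, 0.0804, 0.0552]))]), ('lid_tab', []), ('lid_heel', [(0.83, array([0.4471, 0.1606, 0.0596]))])]
```

Request:
arm_command:
  xyz:
    - [0,0,-0.006]
    - [0,-0.0005,-0.012]
    - [0,-0.0005,-0.017]
    - [0,-0.0005,-0.021]
    - [0,-0.0005,-0.024]
    - [0,-0.0005,-0.026]
    - [0,-0.0005,-0.028]
    - [0,-0.0005,-0.028]
    - [0,-0.0005,-0.028]
  rot:
    - [0,0,0]
    - [0,0,0]
    - [0,0,0]
    - [0,0,0]
    - [0,0,0]
    - [0,0,0]
    - [0,0,0]
    - [0,0,0]
    - [0,0,0]

```text
time: 30.5
ee_pos: [0.4934, -0.0004, 0.0415]
eef_rot: [-0.145, 0.989, 0.004, -0.0]
ft_force: [-0.5, -0.5, -1.1]
width: 0.0098
grip_force: 35.0
```

Run:
```python
from h import *
print(tcp(), r.read_state()["ft_force"])
for c in ["scene","top"]:
  for k in range(2):
    im,T=snap(c,c+"7"); print(c,[(l,find(l,c,T,n=1)) for l in ["lid","lid_tab","lid_heel"]])
```

```text
(array([ 4.93353854e-01, -4.06580329e-04,  4.15390156e-02]), array([-1.44878118e-01,  9.89442390e-01,  3.73363196e-03, -3.83742160e-04]), 0.009843938642694883, 30.5) [-0.46053125 -0.52434485 -1.11978802]
scene [('lid', [(0.91, array([0.4725, 0.0778, 0.0246]))]), ('lid_tab', [(0.74, array([ 0.4915, -0.0027,  0.0475]))]), ('lid_heel', [(0.89, array([0.4477, 0.1529, 0.0264]))])]
scene [('lid', [(0.79, array([0.4715, 0.0748, 0.0257]))]), ('lid_tab', [(0.69, array([ 0.4927, -0.0035,  0.047 ]))]), ('lid_heel', [(0.97, array([0.4457, 0.1532, 0.0223]))])]
top [('lid', [(0.75, array([0.4715, 0.0825, 0.0269]))]), ('lid_tab', []), ('lid_heel', [(0.83, array([0.4469, 0.1586, 0.0302]))])]
top [('lid', [(0.62, array([0.4725, 0.0858, 0.0259]))]), ('lid_tab', [(0.4, array([ 0.6594,  0.3891, -0.001 ]))]), ('lid_heel', [(0.77, array([0.4492, 0.1571, 0.0313]))])]
```

The readings match the lid's original seated pose, with no jamming force. I'll let go, rise, and go to look at the hangers.

Request:
arm_command:
  xyz:
    - [0,0,0]
    - [0,0,0]
    - [0,0,0]
    - [0,0,0]
    - [0,0,0.015]
    - [0,0,0.04]
    - [0,0,0.08]
    - [0,0,0.12]
    - [0,0,0.16]
    - [0,0,0.2]
    - [0,0,0.24]
    - [0,0,0.28]
    - [0,0,0.28]
    - [0,0,0.28]
  rot:
    - [0,0,0]
    - [0,0,0]
    - [0,0,0]
    - [0,0,0]
    - [0,0,0]
    - [0,0,0]
    - [0,0,0]
    - [0,0,0]
    - [0,0,0]
    - [0,0,0]
    - [0,0,0]
    - [0,0,0]
    - [0,0,0]
    - [0,0,0]
  grip: 0.4

```text
time: 32.47
ee_pos: [0.4941, -0.0004, 0.3235]
eef_rot: [-0.145, 0.989, 0.004, 0.001]
ft_force: [-0.2, 0.4, -1.1]
width: 0.0348
grip_force: 0.0
```

Request:
arm_command:
  xyz:
    - [0.01,-0.02,0]
    - [0.02,-0.05,0]
    - [0.03,-0.08,0]
    - [0.04,-0.11,0]
    - [0.05,-0.14,0]
    - [0.06,-0.17,0]
    - [0.07,-0.2,0]
    - [0.08,-0.23,0]
    - [0.09,-0.26,0]
    - [0.1,-0.28,0]
    - [0.11,-0.3,0]
    - [0.12,-0.3,0]
    - [0.12,-0.3,0]
    - [0.12,-0.3,0]
    - [0.12,-0.3,0]
  rot:
    - [0,0,-0.03]
    - [0,0,-0.06]
    - [0,0,-0.09]
    - [0,0,-0.12]
    - [0,0,-0.15]
    - [0,0,-0.18]
    - [0,0,-0.21]
    - [0,0,-0.24]
    - [0,0,-0.27]
    - [0,0,-0.29]
    - [0,0,-0.29]
    - [0,0,-0.29]
    - [0,0,-0.29]
    - [0,0,-0.29]
    - [0,0,-0.29]
  grip: 0.35

```text
time: 33.72
ee_pos: [0.6128, -0.2998, 0.3208]
eef_rot: [-0.001, 1.0, 0.004, -0.0]
ft_force: [0.4, 0.6, -0.0]
width: 0.0304
grip_force: 0.0
```

Run:
```python
from h import *
print(tcp(), r.read_state()["joint_positions"].round(2))
for c in ["scene","top","wrist"]:
    im,T=snap(c,c+"8"); print(c,T[:3,3])
    for l in ["lid","lid_tab","lid_heel","hanger_blue_hook","hanger_yellow_hook","hanger_blue_ear","hanger_yellow_ear","hanger_blue","hanger_yellow"]: print(l,find(l,c,T,n=2))
def tri(a,b):
    o1,d1=ray("scene",*a);o2,d2=ray("top",*b)
    s=np.linalg.lstsq(np.c_[d1,-d2],o2-o1,rcond=None)[0]; p,q=o1+d1*s[0],o2+d2*s[1]; return (p+q)/2,np.linalg.norm(p-q)
print(tri((470,358),(557,362)))
```

```text
(array([ 0.61278165, -0.2998423 ,  0.32083182]), array([-5.77083071e-04,  9.99991552e-01,  4.04431455e-03, -4.53665352e-04]), 0.030427311563284844, 33.7167) [-0.14  0.56  0.9   1.15 -0.44  1.63  2.23]
scene [-1.56627117e-04 -5.52698528e-01  5.42694004e-01]
lid [(0.94, array([0.4704, 0.0766, 0.0266])), (0.66, array([ 0.6052, -0.2842,  0.0292]))]
lid_tab [(0.56, array([ 0.4926, -0.005 ,  0.0467])), (0.32, array([ 0.5846, -0.3373,  0.1833]))]
lid_heel [(0.87, array([0.4493, 0.1512, 0.0236]))]
hanger_blue_hook [(0.98, array([ 0.5954, -0.283 ,  0.1552]))]
hanger_yellow_hook [(0.6, array([ 0.597 , -0.3393,  0.1514])), (0.32, array([ 0.5977, -0.2829,  0.1543]))]
hanger_blue_ear [(0.56, array([ 0.5837, -0.2795,  0.183 ])), (0.41, array([ 0.5971, -0.2797,  0.1534]))]
hanger_yellow_ear [(0.91, array([ 0.5824, -0.342 ,  0.1826]))]
hanger_blue [(0.65, array([ 0.6071, -0.2829,  0.0311])), (0.53, array([0.4495, 0.1546, 0.0218]))]
hanger_yellow []
top [0.46513793 0.05739749 1.20807764]
lid [(0.95, array([0.4724, 0.0811, 0.0275]))]
lid_tab [(0.59, array([ 0.4927, -0.0032,  0.0459]))]
lid_heel [(0.59
[... 578 characters left out ...]
,  0.0349]))]
wrist [ 0.53611407 -0.30214778  0.48374637]
lid [(0.96, array([0.4717, 0.0789, 0.0292]))]
lid_tab [(0.81, array([0.494 , 0.0043, 0.0503]))]
lid_heel []
hanger_blue_hook [(0.94, array([ 0.6068, -0.2803,  0.1562])), (0.37, array([ 0.5789, -0.3367,  0.1843]))]
hanger_yellow_hook [(0.57, array([ 0.5989, -0.3361,  0.1576]))]
hanger_blue_ear [(0.97, array([ 0.5835, -0.2719,  0.1842]))]
hanger_yellow_ear [(0.86, array([ 0.579 , -0.3369,  0.185 ]))]
hanger_blue [(0.79, array([ 0.6017, -0.2794,  0.0328]))]
hanger_yellow [(0.69, array([ 0.5975, -0.3372,  0.0328])), (0.67, array([0.6558, 0.1089, 0.0059]))]
(array([ 0.33081722, -0.41134795,  0.25462649]), np.float64(0.0026288308211657994))
```

View pics/wrist8.png

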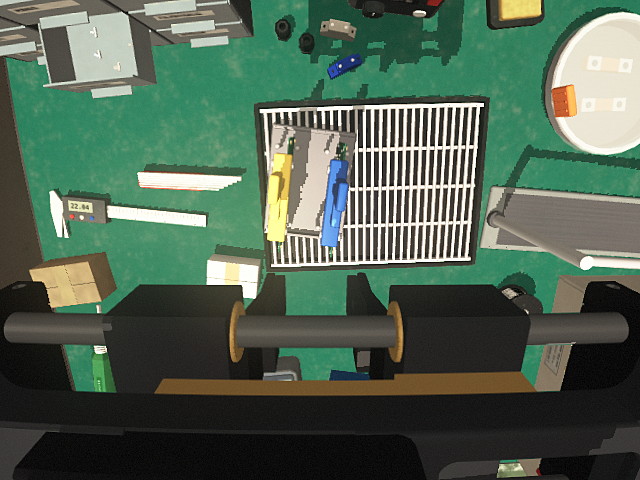

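wrist8 shows the yellow hanger at (281,195) and the blue at (335,205). The seated lid is at (605,80), with both links visible through it at (608,64) and (603,104). Now I'll measure the hangers' yaw from their clamp-bar ends.

Run:
```python
from h import *
T=np.array(r.camera_model("wrist")["T"])
for c,box in [("wrist",(120,265,255,365)),("top",(205,285,445,510))]:
    im=cv2.imread(f"pics/{c}8.png"); g=cv2.cvtColor(im,cv2.COLOR_BGR2HSV)
    for n,lo,hi in [("blue",100,125),("yellow",20,35)]:
        m=((g[...,0]>=lo)&(g[...,0]<=hi)&(g[...,1]>130)&(g[...,2]>60)); q=np.zeros_like(m); a,b,e,f=box; q[a:b,e:f]=m[a:b,e:f]
        k,lab,st,_=cv2.connectedComponentsWithStats(q.astype(np.uint8)); i=1+st[1:,4].argmax(); ys,xs=np.where(lab==i)
        t,bt=ys.min(),ys.max()
        P=[onz(c,xs[(ys>=y0)&(ys<=y0+3)].mean(),yy,.13,T if c=="wrist" else None) for y0,yy in((t,t),(bt-3,bt))]
        d=P[0]-P[1]; d=d*np.sign(d[0]); print(c,n,st[i],P[0].round(4),P[1].round(4),np.linalg.norm(d).round(4),"yaw",np.arctan2(d[1],d[0]).round(3))
for u,v in [(150,85),(255,30),(45,80)]: print(onz("wrist",u,v,.25,T),onz("wrist",u,v,.0,T))
im=cv2.imread("pics/wrist8.png")[120:270,230:380]; cv2.imwrite("pics/w8c.png",cv2.resize(im,None,fx=4,fy=4))
```

```text
wrist blue [ 321  160   27   87 1318] [ 0.56   -0.2769  0.13  ] [ 0.6485 -0.2839  0.13  ] 0.0888 yaw -0.079
wrist yellow [270 153  23  75 626] [ 0.5533 -0.3295  0.13  ] [ 0.6279 -0.3307  0.13  ] 0.0746 yaw -0.016
top blue [464 218  18  40 437] [ 0.6507 -0.2836  0.13  ] [ 0.5602 -0.2754  0.13  ] 0.0908 yaw -0.091
top yellow [487 231  19  30 420] [ 0.6186 -0.3432  0.13  ] [ 0.5516 -0.3301  0.13  ] 0.0683 yaw -0.193
[ 0.50517608 -0.40322237  0.25      ] [ 4.72089594e-01 -5.11338730e-01  5.55111512e-17]
[ 0.47485189 -0.3364403   0.25      ] [ 0.4093348  -0.37313572  0.        ]
[ 0.50009134 -0.47137162  0.25      ] [ 0.46156691 -0.65237107  0.        ]
```

View pics/w8c.png

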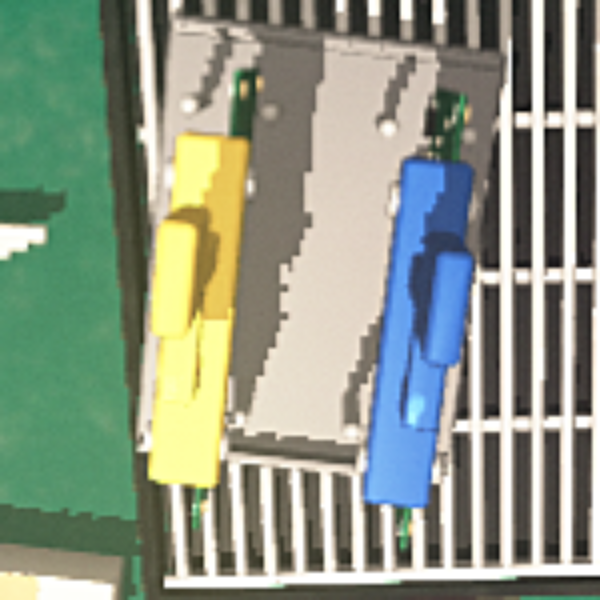

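The crop shows both hangers parallel: the blue clamp runs from (436,160) to (398,505) and its ear sits at (450,305). That gives yaw about -0.085 and an ear position of (0.584,-0.278). Now I'll grip the blue ear.

Request:
arm_command:
  xyz:
    - [-0.01,0.01,0]
    - [-0.029,0.022,-0.01]
    - [-0.029,0.022,-0.03]
    - [-0.029,0.022,-0.05]
    - [-0.029,0.022,-0.08]
    - [-0.029,0.022,-0.11]
    - [-0.029,0.022,-0.13]
    - [-0.029,0.022,-0.145]
    - [-0.029,0.022,-0.151]
    - [-0.029,0.022,-0.151]
    - [-0.029,0.022,-0.151]
  rot:
    - [-0.008,0,-0.04]
    - [-0.008,0,-0.087]
    - [-0.008,0,-0.087]
    - [-0.008,0,-0.087]
    - [-0.008,0,-0.087]
    - [-0.008,0,-0.087]
    - [-0.008,0,-0.087]
    - [-0.008,0,-0.087]
    - [-0.008,0,-0.087]
    - [-0.008,0,-0.087]
    - [-0.008,0,-0.087]
  grip: 0.4

```text
time: 36.13
ee_pos: [0.5844, -0.2786, 0.1712]
eef_rot: [0.043, 0.999, -0.0, 0.0]
ft_force: [-0.7, 0.1, 0.1]
width: 0.0345
grip_force: 0.0
```

Request:
arm_command:
  xyz:
    - [0,0,0]
    - [0,0,0]
    - [0,0,0]
    - [0,0,0]
    - [0,0,0]
    - [0,0,0]
    - [0,0,0]
    - [0,0,0]
  rot:
    - [0,0,0]
    - [0,0,0]
    - [0,0,0]
    - [0,0,0]
    - [0,0,0]
    - [0,0,0]
    - [0,0,0]
    - [0,0,0]
  grip: 0
  squeeze: 35

```text
time: 36.8
ee_pos: [0.5843, -0.2785, 0.1708]
eef_rot: [0.043, 0.999, -0.0, 0.0]
ft_force: [-0.3, 0.5, 2.8]
width: 0.0076
grip_force: 34.9
```

Request:
arm_command:
  xyz:
    - [0,0,0.015]
    - [0,0,0.04]
    - [0,0,0.07]
    - [0,0,0.1]
    - [0,0,0.13]
    - [0,0,0.16]
    - [0,0,0.185]
    - [0,0.005,0.19]
    - [-0.005,0.025,0.19]
    - [-0.01,0.05,0.19]
    - [-0.015,0.08,0.19]
    - [-0.02,0.11,0.19]
    - [-0.025,0.14,0.19]
    - [-0.03,0.17,0.19]
    - [-0.035,0.2,0.19]
    - [-0.04,0.23,0.19]
    - [-0.04,0.26,0.19]
    - [-0.04,0.28,0.19]
    - [-0.04,0.2865,0.19]
    - [-0.04,0.2865,0.19]
  rot:
    - [0,0,0]
    - [0,0,0]
    - [0,0,0]
    - [0,0,0]
    - [0,0,0]
    - [0,0,0]
    - [0,0,0]
    - [0,0,0]
    - [0,0,0]
    - [0,0,0]
    - [0,0,0]
    - [0,0,0.01]
    - [0,0,0.02]
    - [0,0,0.03]
    - [0,0,0.033]
    - [0,0,0.033]
    - [0,0,0.033]
    - [0,0,0.033]
    - [0,0,0.033]
    - [0,0,0.033]

```text
time: 38.47
ee_pos: [0.5439, 0.0106, 0.3596]
eef_rot: [0.025, 1.0, -0.0, -0.0]
ft_force: [-0.3, -0.2, -1.6]
width: 0.0077
grip_force: 34.9
```

Request:
arm_command:
  xyz:
    - [0,0,-0.02]
    - [0,0,-0.05]
    - [0,0,-0.08]
    - [0,0,-0.11]
    - [0,0,-0.13]
    - [0,0,-0.145]
    - [0,0,-0.151]
    - [0,0,-0.151]
    - [0,0,-0.151]
  rot:
    - [0,0,0]
    - [0,0,0]
    - [0,0,0]
    - [0,0,0]
    - [0,0,0]
    - [0,0,0]
    - [0,0,0]
    - [0,0,0]
    - [0,0,0]

```text
time: 39.22
ee_pos: [0.5444, 0.0071, 0.21]
eef_rot: [0.027, 1.0, -0.0, 0.0]
ft_force: [0.2, -0.3, -1.1]
width: 0.008
grip_force: 34.9
```

Run:
```python
from h import *
print(tcp(), r.read_state()["joint_positions"].round(2))
for c in ["scene","top","wrist"]:
  for k in range(2):
    im,T=snap(c,c+"9")
    print(c,[(l,find(l,c,T,n=1)) for l in ["hanger_blue_hook","hanger_blue_ear","hanger_blue","rail_load","mark_yellow","mark_blue"]])
```

```text
(array([0.54438157, 0.0071021 , 0.21000887]), array([ 2.72452007e-02,  9.99628628e-01, -4.21053425e-04,  3.56531562e-04]), 0.007970215779715501, 39.2167) [-0.88  0.2   0.89  1.73 -0.17  1.28  1.57]
scene [('hanger_blue_hook', [(0.76, array([0.5568, 0.0057, 0.1917]))]), ('hanger_blue_ear', [(0.93, array([0.543 , 0.0022, 0.2237]))]), ('hanger_blue', [(0.97, array([0.5629, 0.0027, 0.0679]))]), ('rail_load', [(0.96, array([0.6505, 0.0046, 0.1775]))]), ('mark_yellow', [(0.57, array([0.6594, 0.1139, 0.1807]))]), ('mark_blue', [(0.62, array([0.6627, 0.1993, 0.1795]))])]
scene [('hanger_blue_hook', [(0.88, array([0.5596, 0.0068, 0.1912]))]), ('hanger_blue_ear', [(0.71, array([0.5425, 0.0076, 0.225 ]))]), ('hanger_blue', [(0.73, array([0.5654, 0.0019, 0.0678]))]), ('rail_load', [(0.7, array([0.6527, 0.0055, 0.1795]))]), ('mark_yellow', [(0.86, array([0.6593, 0.1146, 0.1782]))]), ('mark_blue', [(0.97, array([0.6659, 0.2008, 0.1782]))])]
top [('hanger_blue_hook', []), ('hanger_blue_ear', []), ('hanger_blue', []), ('rail_load', []), ('mark_yellow', []), ('mark_blue', [(0.72, array([0.6654, 0.1975, 0.1788]))])]
top [('hanger_blue_hook', []), ('hanger_blue_ear', []), ('hanger_blue', [(0.63, array([ 0.5953, -0.3358,  0.1542]))]), ('rail_load', []), ('mark_yellow', [(0.75, array([0.6629, 0.1121, 0.1787]))]), ('mark_blue', [(0.61, array([0.6664, 0.1984, 0.1788]))])]
wrist [('hanger_blue_hook', []), ('hanger_blue_ear', [(0.78, array([0.5442, 0.0099, 0.2229]))]), ('hanger_blue', [(0.97, array([0.5633, 0.0044, 0.073 ]))]), ('rail_load', [(0.45, array([0.472 , 0.0792, 0.0302]))]), ('mark_yellow', [(0.38, array([ 0.5958, -0.3366,  0.0279]))]), ('mark_blue', [])]
wrist [('hanger_blue_hook', []), ('hanger_blue_ear', [(0.76, array([0.5429, 0.0123, 0.2217]))]), ('hanger_blue', [(0.75, array([0.5626, 0.0087, 0.0729]))]), ('rail_load', []), ('mark_yellow', []), ('mark_blue', [])]
```

View pics/scene9.png

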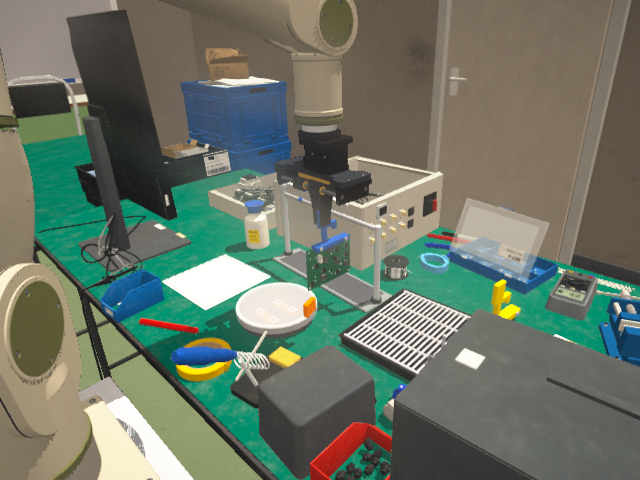

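scene9 shows the blue board held upright at (330,262), just in front of the rod's open end, with its hook about 13 mm above the rod's axis, so the rod should pass through the mouth. Moving forward.

Request:
arm_command:
  xyz:
    - [0.015,0,0.001]
    - [0.03,0,0.001]
    - [0.045,0,0.001]
    - [0.06,0,0.001]
    - [0.07,0,0.001]
    - [0.08,0,0.001]
    - [0.087,0,0.001]
    - [0.0925,0,0.001]
    - [0.0945,0,0.001]
    - [0.0945,0,0.001]
    - [0.0945,0,0.001]
  rot:
    - [0,0,0]
    - [0,0,0]
    - [0,0,0]
    - [0,0,0]
    - [0,0,0]
    - [0,0,0]
    - [0,0,0]
    - [0,0,0]
    - [0,0,0]
    - [0,0,0]
    - [0,0,0]

```text
time: 42.23
ee_pos: [0.6377, 0.0081, 0.2102]
eef_rot: [0.027, 1.0, -0.0, -0.001]
ft_force: [-5.6, 0.3, -0.5]
width: 0.0079
grip_force: 34.9
```

Run:
```python
from h import *
print(tcp(), r.read_state()["ft_force"])
for c in ["scene","wrist"]:
  for k in range(3 if c=="scene" else 1):
    im,T=snap(c,c+"10")
    print(c,[(l,find(l,c,T,n=1)) for l in ["hanger_blue_hook","hanger_blue_ear","hanger_blue","rail_load","mark_yellow"]])
im=cv2.imread("pics/scene10.png")[160:320,270:430]; cv2.imwrite("pics/s10c.png",cv2.resize(im,None,fx=3.7,fy=3.7,interpolation=cv2.INTER_CUBIC))
```

```text
(array([0.63772097, 0.00812104, 0.21018488]), array([ 2.66389231e-02,  9.99644653e-01, -1.17499370e-04, -9.59768230e-04]), 0.007897432289663834, 42.2333) [-5.63281285  0.25506379 -0.51286495]
scene [('hanger_blue_hook', [(0.73, array([0.4724, 0.0771, 0.0295]))]), ('hanger_blue_ear', [(0.68, array([ 0.5839, -0.339 ,  0.1826]))]), ('hanger_blue', [(0.76, array([0.6593, 0.0016, 0.0694]))]), ('rail_load', [(0.87, array([0.6512, 0.0059, 0.1799]))]), ('mark_yellow', [(0.6, array([0.6546, 0.115 , 0.1797]))])]
scene [('hanger_blue_hook', [(0.58, array([0.6542, 0.0064, 0.1952]))]), ('hanger_blue_ear', [(0.63, array([0.6376, 0.0095, 0.2243]))]), ('hanger_blue', [(0.63, array([0.6537, 0.0091, 0.1951]))]), ('rail_load', [(0.56, array([0.6521, 0.007 , 0.1793]))]), ('mark_yellow', [(0.84, array([0.6568, 0.1191, 0.1804]))])]
scene [('hanger_blue_hook', [(0.86, array([0.6512, 0.0052, 0.1923]))]), ('hanger_blue_ear', [(0.7, array([0.6363, 0.0069, 0.2235]))]), ('hanger_blue', [(0.84, array([0.6588, 0.0018, 0.0709]))]), ('rail_load', [(0.94, array([0.6497, 0.0066, 0.178 ]))]), ('mark_yellow', [(0.67, array([0.6579, 0.1141, 0.1811]))])]
wrist [('hanger_blue_hook', []), ('hanger_blue_ear', [(0.63, array([0.6352, 0.0093, 0.2242]))]), ('hanger_blue', [(0.57, array([0.6556, 0.0074, 0.0737]))]), ('rail_load', []), ('mark_yellow', [(0.93, array([0.6547, 0.1176, 0.1832]))])]
```

View pics/s10c.png

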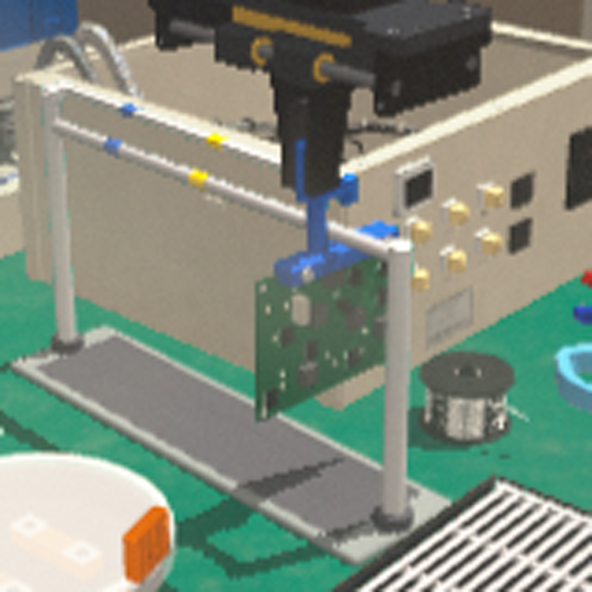

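The crop shows the rod inside the blue hook's mouth: the stem is in front of the rod and the tip beyond it at (350,188). The -5.6 N means the stem is touching the rod, so I'll back off 3–4 mm and lower.

Request:
arm_command:
  xyz:
    - [-0.002,0,0]
    - [-0.004,0,0]
    - [-0.004,0,-0.003]
    - [-0.004,0,-0.006]
    - [-0.004,0,-0.009]
    - [-0.004,0,-0.011]
    - [-0.004,0,-0.0125]
    - [-0.004,0,-0.0125]
    - [-0.004,0,-0.0125]
  rot:
    - [0,0,0]
    - [0,0,0]
    - [0,0,0]
    - [0,0,0]
    - [0,0,0]
    - [0,0,0]
    - [0,0,0]
    - [0,0,0]
    - [0,0,0]

```text
time: 44.18
ee_pos: [0.6347, 0.0081, 0.1979]
eef_rot: [0.027, 1.0, -0.0, 0.0]
ft_force: [0.5, 0.8, -1.3]
width: 0.0076
grip_force: 34.9
```

Run:
```python
from h import *
print(tcp(), r.read_state()["ft_force"])
for c in ["scene","top"]:
  for k in range(3):
    im,T=snap(c,c+"11")
    print(c,[(l,find(l,c,T,n=1)) for l in ["hanger_blue_hook","rail_load","mark_blue","mark_yellow"]])
```

```text
(array([0.6347023 , 0.0080838 , 0.19789185]), array([ 2.65743168e-02,  9.99646791e-01, -2.83287691e-04,  1.34977520e-04]), 0.007644044976032059, 44.1833) [ 0.50954115  0.79287864 -1.29688843]
scene [('hanger_blue_hook', [(0.82, array([0.6478, 0.0048, 0.1791]))]), ('rail_load', [(0.63, array([0.6513, 0.0069, 0.1772]))]), ('mark_blue', [(0.64, array([0.6652, 0.1987, 0.1825]))]), ('mark_yellow', [(0.81, array([0.6575, 0.1152, 0.1786]))])]
scene [('hanger_blue_hook', [(0.63, array([0.6495, 0.0044, 0.1808]))]), ('rail_load', [(0.85, array([0.6515, 0.0043, 0.1783]))]), ('mark_blue', [(0.9, array([0.6632, 0.1959, 0.1783]))]), ('mark_yellow', [(0.73, array([0.6581, 0.1159, 0.1787]))])]
scene [('hanger_blue_hook', [(0.72, array([0.65  , 0.007 , 0.1828]))]), ('rail_load', [(0.71, array([0.6645, 0.1988, 0.1805]))]), ('mark_blue', [(0.64, array([0.6639, 0.1975, 0.1796]))]), ('mark_yellow', [(0.55, array([0.6556, 0.1179, 0.1789]))])]
top [('hanger_blue_hook', [(0.48, array([ 0.5977, -0.3373,  0.0352]))]), ('rail_load', []), ('mark_blue', [(0.86, array([0.6664, 0.2017, 0.179 ]))]), ('mark_yellow', [])]
top [('hanger_blue_hook', []), ('rail_load', []), ('mark_blue', [(0.61, array([0.666 , 0.1998, 0.1809]))]), ('mark_yellow', [(0.71, array([0.6603, 0.1153, 0.1827]))])]
top [('hanger_blue_hook', []), ('rail_load', []), ('mark_blue', [(0.81, array([0.6641, 0.1997, 0.1789]))]), ('mark_yellow', [(0.56, array([0.6611, 0.1165, 0.1819]))])]
```

Request:
arm_command:
  xyz:
    - [0.0004,0.005,0]
    - [0.001,0.015,0]
    - [0.0018,0.025,0]
    - [0.0026,0.035,0]
    - [0.0033,0.045,0]
    - [0.004,0.055,0]
    - [0.0051,0.07,0]
    - [0.0058,0.08,0]
    - [0.0066,0.09,0]
    - [0.0066,0.09,0]
    - [0.0066,0.09,0]
  rot:
    - [0,0,-0.01]
    - [0,0,-0.02]
    - [0,0,-0.02]
    - [0,0,-0.02]
    - [0,0,-0.02]
    - [0,0,-0.02]
    - [0,0,-0.02]
    - [0,0,-0.02]
    - [0,0,-0.02]
    - [0,0,-0.02]
    - [0,0,-0.02]

```text
time: 46.6
ee_pos: [0.6413, 0.0987, 0.1978]
eef_rot: [0.036, 0.999, -0.0, 0.0]
ft_force: [0.0, 0.6, -1.5]
width: 0.0077
grip_force: 34.9
```

Request:
arm_command:
  xyz:
    - [0.0007,0.01,0]
    - [0.0015,0.02,0]
    - [0.0022,0.03,0]
    - [0.003,0.041,0]
    - [0.0038,0.052,0]
    - [0.0046,0.063,0]
    - [0.0054,0.074,0]
    - [0.0062,0.085,0]
    - [0.0069,0.095,0]
    - [0.0074,0.1017,0]
    - [0.0074,0.1017,0]
    - [0.0074,0.1017,0]
  rot:
    - [0,0,0]
    - [0,0,0]
    - [0,0,0]
    - [0,0,0]
    - [0,0,0]
    - [0,0,0]
    - [0,0,0]
    - [0,0,0]
    - [0,0,0]
    - [0,0,0]
    - [0,0,0]
    - [0,0,0]

```text
time: 47.6
ee_pos: [0.6487, 0.1999, 0.1979]
eef_rot: [0.036, 0.999, -0.0, 0.0]
ft_force: [0.2, 0.1, -0.7]
width: 0.0078
grip_force: 34.9
```

Run:
```python
from h import *
print(tcp(), r.read_state()["ft_force"])
for c in ["scene","top"]:
  for k in range(3):
    im,T=snap(c,c+"12")
    print(c,[(l,find(l,c,T,n=1)) for l in ["hanger_blue_hook","hanger_blue_ear","mark_blue","mark_yellow"]])
im=cv2.imread("pics/scene12.png")[140:300,250:410]; cv2.imwrite("pics/s12c.png",cv2.resize(im,None,fx=3.7,fy=3.7,interpolation=cv2.INTER_CUBIC))
```

```text
(array([0.6486687 , 0.19988441, 0.19786509]), array([ 3.63915114e-02,  9.99337500e-01, -4.50298149e-04,  1.29236631e-04]), 0.007798103460709513, 47.6) [ 0.19228442  0.07465387 -0.69776379]
scene [('hanger_blue_hook', [(0.88, array([0.6645, 0.1977, 0.1786]))]), ('hanger_blue_ear', [(0.84, array([0.6484, 0.1938, 0.2142]))]), ('mark_blue', [(0.85, array([0.6631, 0.201 , 0.1813]))]), ('mark_yellow', [(0.57, array([0.6569, 0.1167, 0.1785]))])]
scene [('hanger_blue_hook', [(0.66, array([0.6639, 0.1978, 0.1804]))]), ('hanger_blue_ear', [(0.73, array([0.4666, 0.3043, 0.003 ]))]), ('mark_blue', [(0.82, array([0.6665, 0.1969, 0.1825]))]), ('mark_yellow', [(0.72, array([0.4701, 0.0756, 0.0266]))])]
scene [('hanger_blue_hook', [(0.98, array([0.6609, 0.1956, 0.1796]))]), ('hanger_blue_ear', [(0.71, array([0.6494, 0.1991, 0.2104]))]), ('mark_blue', [(0.8, array([0.663 , 0.2016, 0.1815]))]), ('mark_yellow', [(0.94, array([0.6598, 0.1142, 0.1776]))])]
top [('hanger_blue_hook', []), ('hanger_blue_ear', []), ('mark_blue', [(0.54, array([0.6603, 0.1169, 0.1798]))]), ('mark_yellow', [])]
top [('hanger_blue_hook', [(0.56, array([ 0.5784, -0.34  ,  0.1867]))]), ('hanger_blue_ear', [(0.74, array([ 0.5787, -0.3356,  0.1862]))]), ('mark_blue', []), ('mark_yellow', [(0.69, array([0.6618, 0.116 , 0.181 ]))])]
top [('hanger_blue_hook', []), ('hanger_blue_ear', []), ('mark_blue', [(0.47, array([ 0.6579,  0.391 , -0.0008]))]), ('mark_yellow', [(0.77, array([0.6592, 0.1175, 0.1824]))])]
```

View pics/s12c.png

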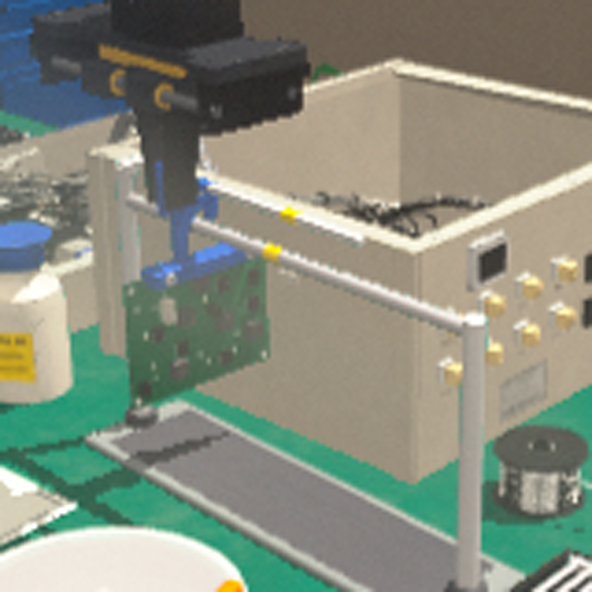

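The blue hook is on the rod at the blue band, under the keeper, with its board hanging clear. I'll lower the last millimetre or two and let go.

Request:
arm_command:
  xyz:
    - [0,0,-0.0008]
    - [0,0,-0.0016]
    - [0,0,-0.002]
    - [0,0,-0.002]
    - [0,0,-0.002]
  rot:
    - [0,0,0]
    - [0,0,0]
    - [0,0,0]
    - [0,0,0]
    - [0,0,0]
  squeeze: 10

```text
time: 49.52
ee_pos: [0.6487, 0.1998, 0.1959]
eef_rot: [0.037, 0.999, -0.0, 0.0]
ft_force: [0.0, 1.1, -0.4]
width: 0.008
grip_force: 10.0
```

Request:
arm_command:
  xyz:
    - [0,0,0]
    - [0,0,0]
    - [0,0,0]
    - [0,0,0]
    - [0,0,0]
    - [0,0,0]
    - [0,0,0.01]
    - [0,0,0.03]
    - [0,0,0.06]
    - [0,0,0.09]
    - [0,0,0.12]
    - [0,0,0.12]
    - [0,0,0.12]
  rot:
    - [0,0,0]
    - [0,0,0]
    - [0,0,0]
    - [0,0,0]
    - [0,0,0]
    - [0,0,0]
    - [0,0,0]
    - [0,0,0]
    - [0,0,0]
    - [0,0,0]
    - [0,0,0]
    - [0,0,0]
    - [0,0,0]
  grip: 0.3

```text
time: 50.6
ee_pos: [0.6495, 0.1996, 0.3185]
eef_rot: [0.037, 0.999, 0.0, 0.002]
ft_force: [-0.4, 0.5, -1.4]
width: 0.0262
grip_force: 0.0
```

Run:
```python
from h import *
print(tcp(), r.read_state()["ft_force"])
for c in ["scene","top"]:
  for k in range(3):
    im,T=snap(c,c+"13")
    print(c,[(l,find(l,c,T,n=1)) for l in ["hanger_blue_hook","hanger_blue_ear","hanger_blue","mark_blue","mark_yellow"]])
```

```text
(array([0.64950308, 0.1995625 , 0.31851434]), array([3.66791449e-02, 9.99325038e-01, 3.86435116e-04, 1.98964120e-03]), 0.026181812180761915, 50.6) [-0.43882762  0.52760663 -1.4091481 ]
scene [('hanger_blue_hook', [(0.63, array([0.6636, 0.1965, 0.1761]))]), ('hanger_blue_ear', [(0.67, array([0.6506, 0.1986, 0.2089]))]), ('hanger_blue', [(0.75, array([0.6666, 0.1965, 0.0537]))]), ('mark_blue', [(0.77, array([0.6656, 0.2018, 0.1825]))]), ('mark_yellow', [(0.64, array([0.6564, 0.1149, 0.1759]))])]
scene [('hanger_blue_hook', [(0.68, array([0.6634, 0.1974, 0.1782]))]), ('hanger_blue_ear', []), ('hanger_blue', [(0.66, array([0.662 , 0.1973, 0.0538]))]), ('mark_blue', [(0.62, array([ 0.4942, -0.0036,  0.0437]))]), ('mark_yellow', [(0.72, array([0.6581, 0.1148, 0.1798]))])]
scene [('hanger_blue_hook', [(0.98, array([0.6642, 0.1981, 0.1779]))]), ('hanger_blue_ear', [(0.98, array([0.6487, 0.1985, 0.2087]))]), ('hanger_blue', [(0.85, array([0.6667, 0.196 , 0.0519]))]), ('mark_blue', [(0.63, array([0.6469, 0.1981, 0.2089]))]), ('mark_yellow', [(0.57, array([0.6571, 0.1141, 0.1797]))])]
top [('ha
[... 189 characters left out ...]
rk_blue', [(0.55, array([0.6644, 0.2008, 0.1789]))]), ('mark_yellow', [(0.83, array([0.6632, 0.1143, 0.1786]))])]
top [('hanger_blue_hook', [(0.55, array([0.6672, 0.1966, 0.1767]))]), ('hanger_blue_ear', [(0.58, array([0.6494, 0.1968, 0.2095]))]), ('hanger_blue', [(0.62, array([0.66  , 0.1945, 0.0548]))]), ('mark_blue', [(0.8, array([0.6693, 0.2006, 0.1784]))]), ('mark_yellow', [(0.57, array([0.6595, 0.1168, 0.1755]))])]
top [('hanger_blue_hook', [(0.53, array([0.666 , 0.1963, 0.1773]))]), ('hanger_blue_ear', [(0.64, array([ 0.5781, -0.3353,  0.186 ]))]), ('hanger_blue', [(0.64, array([0.6601, 0.196 , 0.0587]))]), ('mark_blue', [(0.96, array([0.6646, 0.2023, 0.1784]))]), ('mark_yellow', [])]
```

Blue hangs within about 4 mm of its band. Now for the yellow one.

Request:
arm_command:
  xyz:
    - [-0.004,-0.02,0]
    - [-0.008,-0.05,0]
    - [-0.012,-0.085,0]
    - [-0.016,-0.12,0]
    - [-0.02,-0.155,0]
    - [-0.024,-0.19,0]
    - [-0.028,-0.225,0]
    - [-0.032,-0.26,0]
    - [-0.036,-0.295,0]
    - [-0.04,-0.33,0]
    - [-0.045,-0.365,0]
    - [-0.05,-0.4,0]
    - [-0.055,-0.435,0]
    - [-0.06,-0.47,0]
    - [-0.064,-0.505,0]
    - [-0.068,-0.53,0]
    - [-0.068,-0.536,0]
    - [-0.068,-0.536,0]
    - [-0.068,-0.536,0]
    - [-0.068,-0.536,0]
  rot:
    - [0,0,-0.012]
    - [0,0,-0.012]
    - [0,0,-0.012]
    - [0,0,-0.012]
    - [0,0,-0.012]
    - [0,0,-0.012]
    - [0,0,-0.012]
    - [0,0,-0.012]
    - [0,0,-0.012]
    - [0,0,-0.012]
    - [0,0,-0.012]
    - [0,0,-0.012]
    - [0,0,-0.012]
    - [0,0,-0.012]
    - [0,0,-0.012]
    - [0,0,-0.012]
    - [0,0,-0.012]
    - [0,0,-0.012]
    - [0,0,-0.012]
    - [0,0,-0.012]
  grip: 0.4

```text
time: 54.07
ee_pos: [0.5816, -0.3344, 0.3159]
eef_rot: [0.041, 0.999, 0.0, 0.0]
ft_force: [-0.7, 0.8, 0.2]
width: 0.0344
grip_force: 0.0
```

Run:
```python
from h import *
print(tcp(), r.read_state()["joint_positions"].round(2))
for c in ["scene","wrist"]:
  for k in range(2):
    im,T=snap(c,c+"14")
    print(c,[(l,find(l,c,T,n=1)) for l in ["hanger_yellow_hook","hanger_yellow_ear","hanger_yellow"]])
```

```text
(array([ 0.58160528, -0.33443304,  0.31591543]), array([4.14315209e-02, 9.99141283e-01, 1.63250255e-04, 3.14089058e-04]), 0.0344018340114865, 54.0667) [-0.12  0.53  0.92  1.2  -0.41  1.6   2.21]
scene [('hanger_yellow_hook', [(0.63, array([ 0.5971, -0.3368,  0.1515]))]), ('hanger_yellow_ear', [(0.72, array([ 0.5829, -0.3406,  0.1827]))]), ('hanger_yellow', [])]
scene [('hanger_yellow_hook', [(0.96, array([ 0.5988, -0.3371,  0.1542]))]), ('hanger_yellow_ear', [(0.76, array([ 0.5838, -0.3393,  0.1857]))]), ('hanger_yellow', [])]
wrist [('hanger_yellow_hook', [(0.66, array([ 0.5976, -0.336 ,  0.1553]))]), ('hanger_yellow_ear', [(0.57, array([ 0.5808, -0.3381,  0.1865]))]), ('hanger_yellow', [(0.77, array([ 0.5966, -0.3344,  0.0325]))])]
wrist [('hanger_yellow_hook', [(0.56, array([ 0.5959, -0.3376,  0.157 ]))]), ('hanger_yellow_ear', [(0.68, array([ 0.5808, -0.3391,  0.1849]))]), ('hanger_yellow', [(0.71, array([ 0.5961, -0.3338,  0.0321]))])]
```

Request:
arm_command:
  xyz:
    - [0,-0.0025,-0.02]
    - [0,-0.0025,-0.05]
    - [0,-0.0025,-0.08]
    - [0,-0.0025,-0.11]
    - [0,-0.0025,-0.13]
    - [0,-0.0025,-0.141]
    - [0,-0.0025,-0.145]
    - [0,-0.0025,-0.145]
    - [0,-0.0025,-0.145]
  rot:
    - [0,0,0]
    - [0,0,0]
    - [0,0,0]
    - [0,0,0]
    - [0,0,0]
    - [0,0,0]
    - [0,0,0]
    - [0,0,0]
    - [0,0,0]

```text
time: 55.62
ee_pos: [0.5811, -0.3392, 0.1724]
eef_rot: [0.043, 0.999, -0.001, 0.001]
ft_force: [0.3, 0.1, 0.3]
width: 0.0345
grip_force: 0.0
```

Request:
arm_command:
  xyz:
    - [0,0,0]
    - [0,0,0]
    - [0,0,0]
    - [0,0,0]
    - [0,0,0]
    - [0,0,0]
    - [0,0,0]
    - [0,0,0]
  rot:
    - [0,0,0]
    - [0,0,0]
    - [0,0,0]
    - [0,0,0]
    - [0,0,0]
    - [0,0,0]
    - [0,0,0]
    - [0,0,0]
  grip: 0
  squeeze: 35

```text
time: 56.28
ee_pos: [0.5809, -0.3381, 0.1712]
eef_rot: [0.042, 0.999, 0.0, 0.0]
ft_force: [-0.4, 3.9, 4.2]
width: 0.0079
grip_force: 34.7
```

Request:
arm_command:
  xyz:
    - [0,0,0.015]
    - [0,0,0.04]
    - [0,0,0.07]
    - [0,0,0.1]
    - [0,0,0.13]
    - [0,0,0.16]
    - [0,0,0.185]
    - [0,0.01,0.19]
    - [-0.005,0.035,0.19]
    - [-0.01,0.065,0.19]
    - [-0.015,0.1,0.19]
    - [-0.02,0.135,0.19]
    - [-0.025,0.17,0.19]
    - [-0.03,0.205,0.19]
    - [-0.035,0.24,0.19]
    - [-0.037,0.275,0.19]
    - [-0.037,0.31,0.19]
    - [-0.037,0.335,0.19]
    - [-0.037,0.346,0.19]
    - [-0.037,0.346,0.19]
  rot:
    - [0,0,0]
    - [0,0,0]
    - [0,0,0]
    - [0,0,0]
    - [0,0,0]
    - [0,0,0]
    - [0,0,0]
    - [0,0,0]
    - [0,0,0]
    - [0,0,0]
    - [0,0,0.012]
    - [0,0,0.012]
    - [0,0,0.012]
    - [0,0,0.012]
    - [0,0,0.012]
    - [0,0,0.012]
    - [0,0,0.012]
    - [0,0,0.012]
    - [0,0,0.012]
    - [0,0,0.012]

```text
time: 57.95
ee_pos: [0.5435, 0.0107, 0.36]
eef_rot: [0.034, 0.999, -0.0, -0.0]
ft_force: [0.3, -1.2, -1.4]
width: 0.0076
grip_force: 34.9
```

Request:
arm_command:
  xyz:
    - [0,0,-0.02]
    - [0,0,-0.05]
    - [0,0,-0.08]
    - [0,0,-0.11]
    - [0,0,-0.13]
    - [0,0,-0.145]
    - [0,0,-0.15]
    - [0,0,-0.15]
    - [0,0,-0.15]
  rot:
    - [0,0,0]
    - [0,0,0]
    - [0,0,0]
    - [0,0,0]
    - [0,0,0]
    - [0,0,0]
    - [0,0,0]
    - [0,0,0]
    - [0,0,0]

```text
time: 58.7
ee_pos: [0.544, 0.0062, 0.2116]
eef_rot: [0.037, 0.999, -0.0, 0.001]
ft_force: [-0.1, 0.0, -1.0]
width: 0.0078
grip_force: 34.9
```

Run:
```python
from h import *
print(tcp(), r.read_state()["ft_force"])
for c in ["scene","wrist"]:
  for k in range(3):
    im,T=snap(c,c+"15")
    print(c,[(l,find(l,c,T,n=1)) for l in ["hanger_yellow_hook","hanger_yellow_ear","hanger_yellow","rail_load"]])
```

```text
(array([0.54397988, 0.00619508, 0.21160722]), array([ 3.72574812e-02,  9.99305462e-01, -4.47318538e-04,  5.22346302e-04]), 0.00782003611386955, 58.7) [-0.1223259   0.04756238 -0.96090271]
scene [('hanger_yellow_hook', [(0.7, array([0.5629, 0.0049, 0.1901]))]), ('hanger_yellow_ear', [(0.84, array([0.5461, 0.0014, 0.225 ]))]), ('hanger_yellow', [(0.62, array([0.5641, 0.0033, 0.0699]))]), ('rail_load', [(0.65, array([0.6501, 0.0085, 0.1806]))])]
scene [('hanger_yellow_hook', [(0.64, array([0.5589, 0.003 , 0.1917]))]), ('hanger_yellow_ear', [(0.67, array([0.5446, 0.0064, 0.2257]))]), ('hanger_yellow', [(0.45, array([ 6.588e-01,  3.911e-01, -2.000e-04]))]), ('rail_load', [(0.93, array([0.6508, 0.0075, 0.1788]))])]
scene [('hanger_yellow_hook', [(0.9, array([0.5584, 0.0037, 0.1949]))]), ('hanger_yellow_ear', [(0.73, array([0.5482, 0.003 , 0.2233]))]), ('hanger_yellow', [(0.61, array([0.5653, 0.0053, 0.0698]))]), ('rail_load', [(0.61, array([0.6498, 0.0048, 0.1795]))])]
wrist [('hanger_yellow_hook', []), ('hanger_yellow_ear', [(0.74, array([0.5411, 0.0043, 0.2245]))]), ('hanger_yellow', [(0.84, array([0.5575, 0.0058, 0.0691]))]), ('rail_load', [])]
wrist [('hanger_yellow_hook', []), ('hanger_yellow_ear', [(0.67, array([0.5424, 0.0017, 0.2269]))]), ('hanger_yellow', [(0.87, array([0.5593, 0.0045, 0.0679]))]), ('rail_load', [])]
wrist [('hanger_yellow_hook', [(0.43, array([ 0.597 , -0.3107,  0.0224]))]), ('hanger_yellow_ear', [(0.97, array([0.5405, 0.0028, 0.2242]))]), ('hanger_yellow', [(0.69, array([0.5573, 0.0044, 0.0715]))]), ('rail_load', [])]
```

Request:
arm_command:
  xyz:
    - [0.015,0,0.001]
    - [0.03,0,0.001]
    - [0.045,0,0.001]
    - [0.06,0,0.001]
    - [0.07,0,0.001]
    - [0.08,0,0.001]
    - [0.087,0,0.001]
    - [0.0915,0,0.001]
    - [0.0945,0,0.001]
    - [0.0945,0,0.001]
    - [0.0945,0,0.001]
  rot:
    - [0,0,0]
    - [0,0,0]
    - [0,0,0]
    - [0,0,0]
    - [0,0,0]
    - [0,0,0]
    - [0,0,0]
    - [0,0,0]
    - [0,0,0]
    - [0,0,0]
    - [0,0,0]

```text
time: 61.12
ee_pos: [0.638, 0.0073, 0.212]
eef_rot: [0.037, 0.999, -0.0, 0.0]
ft_force: [-0.0, 0.6, -1.7]
width: 0.0076
grip_force: 34.9
```

Run:
```python
from h import *
print(tcp(), r.read_state()["ft_force"])
for c in ["scene"]:
  for k in range(2):
    im,T=snap(c,c+"16")
    print(c,[(l,find(l,c,T,n=1)) for l in ["hanger_yellow_hook","hanger_yellow_ear","hanger_yellow","rail_load"]])
im=cv2.imread("pics/scene16.png")[160:320,270:430]; cv2.imwrite("pics/s16c.png",cv2.resize(im,None,fx=3.7,fy=3.7,interpolation=cv2.INTER_CUBIC))
```

```text
(array([0.63798074, 0.00725276, 0.21202638]), array([ 3.66311047e-02,  9.99328824e-01, -2.14205862e-04,  1.30186572e-04]), 0.007623840312601738, 61.1167) [-0.02932656  0.59416026 -1.73685455]
scene [('hanger_yellow_hook', [(0.72, array([0.6536, 0.0049, 0.1915]))]), ('hanger_yellow_ear', [(0.87, array([0.6403, 0.0023, 0.2229]))]), ('hanger_yellow', [(0.96, array([0.6585, 0.0039, 0.0708]))]), ('rail_load', [(0.87, array([0.6521, 0.0072, 0.1779]))])]
scene [('hanger_yellow_hook', [(0.61, array([0.6555, 0.0048, 0.1936]))]), ('hanger_yellow_ear', [(0.75, array([0.6399, 0.0023, 0.2241]))]), ('hanger_yellow', [(0.77, array([0.6581, 0.0051, 0.0706]))]), ('rail_load', [(0.84, array([0.6543, 0.0049, 0.1801]))])]
```

View pics/s16c.png

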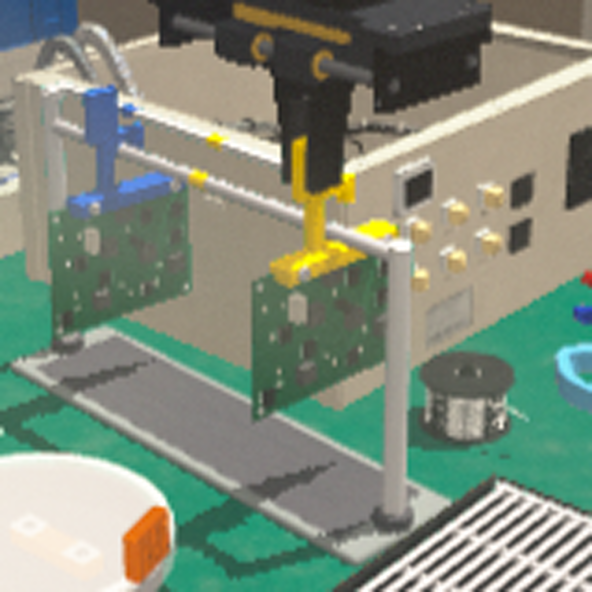

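The crop shows blue hanging at its band and the yellow hook's mouth round the rod, with its tip beyond it at (345,188). I'll probe gently forward for stem contact.

Request:
arm_command:
  xyz:
    - [0.001,0,0]
    - [0.002,0,0]
    - [0.003,0,0]
    - [0.003,0,0]
  rot:
    - [0,0,0]
    - [0,0,0]
    - [0,0,0]
    - [0,0,0]

```text
time: 61.95
ee_pos: [0.6407, 0.0073, 0.2118]
eef_rot: [0.037, 0.999, -0.0, -0.001]
ft_force: [-3.9, 1.4, 1.8]
width: 0.0078
grip_force: 34.9
```

Request:
arm_command:
  xyz:
    - [-0.002,0,0]
    - [-0.0038,0,0]
    - [-0.0038,0,-0.003]
    - [-0.0038,0,-0.006]
    - [-0.0038,0,-0.009]
    - [-0.0038,0,-0.012]
    - [-0.0038,0,-0.014]
    - [-0.0038,0,-0.0148]
    - [-0.0038,0,-0.0148]
    - [-0.0038,0,-0.0148]
  rot:
    - [0,0,0]
    - [0,0,0]
    - [0,0,0]
    - [0,0,0]
    - [0,0,0]
    - [0,0,0]
    - [0,0,0]
    - [0,0,0]
    - [0,0,0]
    - [0,0,0]

```text
time: 62.78
ee_pos: [0.6374, 0.0073, 0.1972]
eef_rot: [0.037, 0.999, -0.0, 0.0]
ft_force: [0.2, -0.0, -0.5]
width: 0.008
grip_force: 34.9
```

Run:
```python
from h import *
print(tcp(), r.read_state()["ft_force"])
for k in range(3):
    im,T=snap("scene"); print([(l,find(l,"scene",T,n=1)) for l in ["hanger_yellow_hook","mark_yellow","rail_load"]])
```

```text
(array([0.63743169, 0.00729558, 0.19719962]), array([ 3.65812190e-02,  9.99330627e-01, -2.63943333e-04,  2.05467213e-04]), 0.007991667073727842, 62.7833) [ 0.15634079 -0.01164002 -0.54388997]
[('hanger_yellow_hook', [(0.73, array([0.6545, 0.0032, 0.1812]))]), ('mark_yellow', [(0.83, array([0.6563, 0.1167, 0.1797]))]), ('rail_load', [(0.86, array([0.652 , 0.0041, 0.1787]))])]
[('hanger_yellow_hook', [(0.64, array([0.6536, 0.0054, 0.1796]))]), ('mark_yellow', [(0.86, array([0.6566, 0.1146, 0.1805]))]), ('rail_load', [(0.85, array([0.6496, 0.0061, 0.1791]))])]
[('hanger_yellow_hook', [(0.6, array([0.6531, 0.0045, 0.1788]))]), ('mark_yellow', [(0.66, array([0.6572, 0.1174, 0.1799]))]), ('rail_load', [(0.87, array([0.6494, 0.0056, 0.1777]))])]
```

Request:
arm_command:
  xyz:
    - [0.0004,0.005,0]
    - [0.0011,0.015,0]
    - [0.0018,0.025,0]
    - [0.0026,0.035,0]
    - [0.0033,0.045,0]
    - [0.004,0.055,0]
    - [0.0051,0.07,0]
    - [0.0058,0.08,0]
    - [0.0066,0.09,0]
    - [0.0073,0.1,0]
    - [0.008,0.11,0]
    - [0.008,0.11,0]
    - [0.008,0.11,0]
  rot:
    - [0,0,0]
    - [0,0,0]
    - [0,0,0]
    - [0,0,0]
    - [0,0,0]
    - [0,0,0]
    - [0,0,0]
    - [0,0,0]
    - [0,0,0]
    - [0,0,0]
    - [0,0,0]
    - [0,0,0]
    - [0,0,0]

```text
time: 64.47
ee_pos: [0.6454, 0.1178, 0.197]
eef_rot: [0.036, 0.999, -0.0, 0.0]
ft_force: [0.4, 0.6, -1.0]
width: 0.0076
grip_force: 34.9
```

Request:
arm_command:
  xyz:
    - [0,0,-0.0005]
    - [0,0,-0.001]
    - [0,0,-0.0013]
    - [0,0,-0.0013]
    - [0,0,-0.0013]
  rot:
    - [0,0,0]
    - [0,0,0]
    - [0,0,0]
    - [0,0,0]
    - [0,0,0]
  squeeze: 10

```text
time: 64.88
ee_pos: [0.6454, 0.117, 0.1959]
eef_rot: [0.037, 0.999, -0.0, 0.0]
ft_force: [0.7, -0.0, -0.6]
width: 0.0079
grip_force: 10.0
```

Run:
```python
from h import *
print(tcp(), r.read_state()["ft_force"])
for c in ["scene","wrist"]:
  for k in range(3):
    im,T=snap(c); print(c,[(l,find(l,c,T,n=1)) for l in ["hanger_yellow_hook","hanger_yellow_ear","mark_yellow","hanger_blue_hook","mark_blue"]])
```

```text
(array([0.645386  , 0.11695013, 0.19589563]), array([ 3.68088377e-02,  9.99322282e-01, -2.32270107e-04,  1.81834719e-04]), 0.007899288888299782, 64.8833) [ 0.73652385 -0.03053906 -0.61346636]
scene [('hanger_yellow_hook', [(0.89, array([0.6611, 0.1142, 0.1777]))]), ('hanger_yellow_ear', [(0.87, array([0.6505, 0.1132, 0.2114]))]), ('mark_yellow', [(0.57, array([0.6556, 0.116 , 0.1783]))]), ('hanger_blue_hook', []), ('mark_blue', [(0.38, array([0.6514, 0.1966, 0.2117]))])]
scene [('hanger_yellow_hook', [(0.73, array([0.6612, 0.1152, 0.1757]))]), ('hanger_yellow_ear', [(0.77, array([0.6495, 0.1089, 0.2084]))]), ('mark_yellow', [(0.73, array([0.6552, 0.1149, 0.1799]))]), ('hanger_blue_hook', [(0.6, array([0.6632, 0.1966, 0.1781]))]), ('mark_blue', [(0.56, array([0.6649, 0.1984, 0.1824]))])]
scene [('hanger_yellow_hook', [(0.96, array([0.6609, 0.1131, 0.1799]))]), ('hanger_yellow_ear', [(0.67, array([0.6459, 0.1121, 0.209 ]))]), ('mark_yellow', [(0.79, array([0.6552, 0.1164, 0.1814]))]), ('hanger_blue_hook', [(0.78, array([0.6629, 0.1981, 0.1752]))]), ('mark_blue', [(0.83, array([0.6661, 0.1994, 0.1815]))])]
wrist [('hanger_yellow_hook', []), ('hanger_yellow_ear', [(0.75, array([0.6421, 0.113 , 0.2078]))]), ('mark_yellow', [(0.51, array([4.957e-01, 3.000e-04, 4.850e-02]))]), ('hanger_blue_hook', [(0.88, array([0.6714, 0.1997, 0.182 ]))]), ('mark_blue', [(0.66, array([0.6454, 0.203 , 0.2093]))])]
wrist [('hanger_yellow_hook', []), ('hanger_yellow_ear', [(0.86, array([0.6447, 0.1171, 0.2103]))]), ('mark_yellow', [(0.59, array([0.4936, 0.0043, 0.0465]))]), ('hanger_blue_hook', [(0.74, array([0.6691, 0.1975, 0.1812]))]), ('mark_blue', [])]
wrist [('hanger_yellow_hook', []), ('hanger_yellow_ear', [(0.59, array([0.6466, 0.114 , 0.2103]))]), ('mark_yellow', []), ('hanger_blue_hook', [(0.85, array([0.6685, 0.1967, 0.179 ]))]), ('mark_blue', [])]
```

Both hooks are within a few millimetres of their bands. I'll let go, rise and withdraw clear.

Request:
arm_command:
  xyz:
    - [0,0,0]
    - [0,0,0]
    - [0,0,0]
    - [0,0,0]
    - [0,0,0]
    - [0,0,0]
    - [0,0,0.01]
    - [0,0,0.03]
    - [0,0,0.06]
    - [0,0,0.09]
    - [0,0,0.12]
    - [-0.03,-0.02,0.13]
    - [-0.06,-0.05,0.13]
    - [-0.08,-0.08,0.13]
    - [-0.1,-0.11,0.13]
    - [-0.1,-0.14,0.13]
    - [-0.1,-0.17,0.13]
    - [-0.1,-0.2,0.13]
    - [-0.1,-0.22,0.13]
    - [-0.1,-0.22,0.13]
  rot:
    - [0,0,0]
    - [0,0,0]
    - [0,0,0]
    - [0,0,0]
    - [0,0,0]
    - [0,0,0]
    - [0,0,0]
    - [0,0,0]
    - [0,0,0]
    - [0,0,0]
    - [0,0,0]
    - [0,0,0]
    - [0,0,0]
    - [0,0,0]
    - [0,0,0]
    - [0,0,0]
    - [0,0,0]
    - [0,0,0]
    - [0,0,0]
    - [0,0,0]
  grip: 0.3

```text
time: 68.35
ee_pos: [0.5444, -0.1083, 0.3271]
eef_rot: [0.04, 0.999, -0.001, 0.001]
ft_force: [-1.1, -0.5, 0.0]
width: 0.0259
grip_force: 0.0
```

Request:
arm_command:
  xyz:
    - [0,0,0]
    - [0,0,0]
    - [0,0,0]
    - [0,0,0]
    - [0,0,0]
    - [0,0,0]
  rot:
    - [0,0,0]
    - [0,0,0]
    - [0,0,0]
    - [0,0,0]
    - [0,0,0]
    - [0,0,0]

```text
time: 68.85
ee_pos: [0.5455, -0.1021, 0.3259]
eef_rot: [0.036, 0.999, -0.0, 0.0]
ft_force: [-0.1, 0.9, -0.7]
width: 0.0261
grip_force: 0.0
```

Run:
```python
from h import *
print(tcp(), r.read_state()["ft_force"])
for c in ["scene","top"]:
  for k in range(3):
    im,T=snap(c,c+"20"); print(c,[(l,find(l,c,T,n=3 if l=="link_0" else 1)) for l in ["hanger_yellow_hook","hanger_yellow","mark_yellow","hanger_blue_hook","hanger_blue","mark_blue","lid","lid_tab","lid_heel","link_0"]])
```

```text
(array([ 0.54547437, -0.10206866,  0.32588153]), array([ 3.60830941e-02,  9.99348764e-01, -1.91953304e-04,  1.47682006e-04]), 0.026072717264750758, 68.85) [-0.11695209  0.88910332 -0.74418668]
scene [('hanger_yellow_hook', [(0.7, array([0.6598, 0.1145, 0.176 ]))]), ('hanger_yellow', [(0.79, array([0.6619, 0.1132, 0.054 ]))]), ('mark_yellow', [(0.67, array([0.6578, 0.1159, 0.1775]))]), ('hanger_blue_hook', [(0.59, array([0.6606, 0.1968, 0.1765]))]), ('hanger_blue', [(0.66, array([0.6639, 0.1943, 0.0547]))]), ('mark_blue', [(0.65, array([0.6638, 0.1951, 0.1812]))]), ('lid', [(0.71, array([0.4698, 0.0755, 0.0273]))]), ('lid_tab', [(0.92, array([ 0.4953, -0.0045,  0.0461]))]), ('lid_heel', [(0.84, array([0.4496, 0.1494, 0.0252]))]), ('link_0', [(0.43, array([0.4662, 0.0744, 0.0242]))])]
scene [('hanger_yellow_hook', [(0.71, array([0.6614, 0.1125, 0.1776]))]), ('hanger_yellow', [(0.63, array([0.6593, 0.1129, 0.0527]))]), ('mark_yellow', [(0.77, array([0.6538, 0.1154, 0.182 ]))]), ('hanger_blue_hook', [(0.94, array([0.6649, 0.1967, 0.1766]))]), ('hanger_blue', [(0.73, array([0.6641, 0.1953
[... 1850 characters left out ...]
7,  0.0445]))]), ('lid_heel', [(0.81, array([0.4454, 0.1587, 0.027 ]))]), ('link_0', [(0.34, array([ 0.4662,  0.306 , -0.0046]))])]
top [('hanger_yellow_hook', [(0.87, array([0.6602, 0.118 , 0.1769]))]), ('hanger_yellow', [(0.76, array([0.6586, 0.1162, 0.0598]))]), ('mark_yellow', [(0.66, array([0.6608, 0.116 , 0.1808]))]), ('hanger_blue_hook', [(0.94, array([0.6659, 0.1961, 0.1784]))]), ('hanger_blue', [(0.95, array([0.6589, 0.1948, 0.0602]))]), ('mark_blue', [(0.71, array([0.6653, 0.2   , 0.1799]))]), ('lid', [(0.71, array([0.469 , 0.0827, 0.027 ]))]), ('lid_tab', [(0.7, array([ 4.939e-01, -2.000e-04,  4.880e-02]))]), ('lid_heel', [(0.87, array([0.4485, 0.1597, 0.0296]))]), ('link_0', [])]
```

```bash
python3 -c "
from bench import r
print(r.close_job())"
```

```text
the job is handed in; nothing more can be done
None
```

I finished the job and handed it in, but the hand-in returned no verdict. By the last camera readings, both copper links (no third was seen) are in the dish under the seated lid, and the blue and yellow boards hang about 5 mm or less from their bands.

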